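# Unload the up-cut bench saw with the stop button locked down

## Task

The bench saw has finished its batch. Press its red stop button until it stays down by itself, swing the clear guard up and over until it stays open on its own, and put every sawn piece from the saw bed into the wooden tray. Then swing the guard shut again and, last of all, turn the red button clockwise so that it pops back up and the saw is ready for the next cut; the button must stay down whenever the guard is up, and the tape measure and wax tin stay where they are.

Things in the scene. Friction and masses are not known exactly. Their poses are not given: they have to be found in the camera images.
- saw_bed (a point): centre of the top face of the saw's steel bed, 35 mm above the bench, axes as guard_hinge. The fixed bed reaches from 105 mm in front of this point to 120 mm behind it and 165 mm to either side; along its back stands an aluminium fence 35 mm high, its face 83 mm behind this point. The blade is parked below the bed
- guard_hinge (a point): middle of the guard's hinge axis, at the back of the saw, 100 mm above the bench, 110 mm behind the bed's centre. Its axes are the saw's: x from the saw's front to its back, y along the hinge to the left, z up. It does not move. Two hinge posts 40 mm wide and as high as the hinge stand 135 mm either side of this point
- guard_bar (a point): middle of the guard's round black grab bar, 14 mm thick, 170 mm long, parallel to the hinge, 230 mm from it. Shut, it is level with the hinge, in front of the saw. Two arms 80 mm either side of this point hold it 38 mm clear of the guard's frame. The guard: clear sheet in an aluminium frame, 270 mm wide, reaching 185 mm from the hinge, 12 mm thick, 0.4 kg
- guard (a joint): angle of the guard, rad: 0 = shut and level, 1.8 = open against its stop, leaning back. It is not sprung: let go below about 1.57 (upright) it falls shut, beyond that it falls open. The bar goes up and back as the value grows
- stop_cap (a point): centre of the top face of the red mushroom cap of the stop button (41 mm across, gripping height 17 mm below the top), 86 mm above the bench when up, on a fixed yellow box 66 by 66 by 50 mm. The cap's axis is vertical; this point goes down and turns with it
- stop_press (a joint): how far the cap is pushed down, m: 0 = up, 0.0105 = at the bottom (takes 4 to 5 N). Pushed beyond 0.009 it latches and stays at about 0.0082 when let go. Latched it can only be released by turning
- stop_turn (a joint): turn of the cap, rad, clockwise seen from above, 0 to 0.9; a light spring (0.04 N m per rad) turns it back to 0 within about a second. Beyond about 0.6 the latch is off and the cap pops up as soon as nothing holds it down
- tray: open wooden tray, 260 (x) by 230 (y) by 45 mm high outside, fixed; walls 9 mm, floor 7 mm above its underside. It stands on thin metal bars, its underside 13 mm above the bench. Origin: centre of its underside; z up
- block_1_mid (a point): sawn eight-sided block, about 67 by 60 by 36 mm, lying flat; None if absent. The point is its centre, 18 mm up; its y axis is the best direction to grip across (57 mm between two flats; at most 67 mm across in any direction), z up
- block_2_mid (a point): sawn eight-sided block, about 62 by 58 by 36 mm, lying flat; None if absent. The point is its centre, 18 mm up; its y axis is the best direction to grip across (56 mm between two flats; at most 63 mm across in any direction), z up
- wedge_1_mid (a point): sawn wooden wedge, 83 mm long (x), 30 mm wide (y), from 26 mm high at its -x end down to 3 mm at its +x end; None if absent. The point is where to grip it across y, above its centre of mass, 8 mm from mid-length towards the thick end, where it is 17 mm high, 8.5 mm above its underside; z up
- wedge_2_mid (a point): the second wedge, same size, point and axes as wedge_1; None if absent
- tape: bystander: yellow tape measure on the bench, about 89 by 80 by 32 mm; origin: centre of its underside
- tin: bystander: round red wax tin on the bench, 67 mm across, 32 mm high; origin: centre of its underside

How it is judged (in metres and radians):
On the way, in this order (a step that is already met when the one before it is completed fails the run):
1. the stop button is latched down and let go, the guard still shut (value of joint stop_press above 0.0065 m and value of joint guard below 0.1 rad and contact force between the fingers and stop_turn below 0.05 N), for 0.3 s.
2. the guard stands open on its own, let go (value of joint stop_press above 0.0065 m and value of joint guard above 1.65 rad and contact force between the fingers and guard below 0.05 N), for 0.5 s.
3. every piece lies in the tray, let go, with the guard still open and the button down (value of joint stop_press above 0.0065 m and value of joint guard above 1.65 rad and x of block_1_mid in the frame of tray between -0.118 and 0.118 m and y of block_1_mid in the frame of tray between -0.103 and 0.103 m and z of block_1_mid in the frame of tray between 0.007 and 0.045 m and linear speed of each of block_1, wedge_1, block_2, wedge_2 below 0.03 m/s and contact force between the fingers and block_1 below 0.05 N and x of wedge_1_mid in the frame of tray between -0.118 and 0.118 m and y of wedge_1_mid in the frame of tray between -0.103 and 0.103 m and z of wedge_1_mid in the frame of tray between 0.007 and 0.045 m and contact force between the fingers and wedge_1 below 0.05 N and x of block_2_mid in the frame of tray between -0.118 and 0.118 m and y of block_2_mid in the frame of tray between -0.103 and 0.103 m and z of block_2_mid in the frame of tray between 0.007 and 0.045 m and contact force between the fingers and block_2 below 0.05 N and x of wedge_2_mid in the frame of tray between -0.118 and 0.118 m and y of wedge_2_mid in the frame of tray between -0.103 and 0.103 m and z of wedge_2_mid in the frame of tray between 0.007 and 0.045 m and contact force between the fingers and wedge_2 below 0.05 N), for 0.3 s.
4. the guard is shut again, the button still down (value of joint stop_press above 0.0065 m and value of joint guard below 0.05 rad), for 0.2 s.
At the end, for the whole second after the job is handed in: The stop button is up again (within 2 mm), the guard is shut (within 0.05 rad), and every piece that was there lies at rest in the tray, its centre inside the walls and below the rim (value of joint stop_press below 0.002 m and value of joint guard below 0.05 rad and x of block_1_mid in the frame of tray between -0.118 and 0.118 m and y of block_1_mid in the frame of tray between -0.103 and 0.103 m and z of block_1_mid in the frame of tray between 0.007 and 0.045 m and linear speed of each of block_1, wedge_1, block_2, wedge_2 below 0.03 m/s and x of wedge_1_mid in the frame of tray between -0.118 and 0.118 m and y of wedge_1_mid in the frame of tray between -0.103 and 0.103 m and z of wedge_1_mid in the frame of tray between 0.007 and 0.045 m and x of block_2_mid in the frame of tray between -0.118 and 0.118 m and y of block_2_mid in the frame of tray between -0.103 and 0.103 m and z of block_2_mid in the frame of tray between 0.007 and 0.045 m and x of wedge_2_mid in the frame of tray between -0.118 and 0.118 m and y of wedge_2_mid in the frame of tray between -0.103 and 0.103 m and z of wedge_2_mid in the frame of tray between 0.007 and 0.045 m); the robot touches nothing.
It fails at once if the guard is up (over 0.15 rad) while the stop button is not latched down (value of joint guard above 0.15 rad and value of joint stop_press below 0.005 m).
It fails at once if the tape measure or the wax tin is moved more than 30 mm (distance of any of tape, tin from where it was at the start of the episode above 0.03 m).
Of block_1, wedge_1, block_2, wedge_2 only 2 to 4 are there at a start; the rules pass over those that are not, and their reading is None.
At some moment in a run one of block_1, wedge_1, block_2, wedge_2 may be knocked a few centimetres aside while the robot is not near it.
Once in a run the grip may slacken for a moment while it holds something.
It also fails if it takes over 210 s, if anything falls off the work surface, if the arm or the gripper's body presses on something with over 40 N, if the wrist force passes 120 N, or if a joint passes its speed limit or range.

## Robot

A 6-joint arm with a two-finger parallel gripper is mounted at the origin on a cart in front of the work surface, level with it; the furniture and walls round the work are solid. World frame = base frame: x ahead of the robot, y to its left, z up, the work surface at z = 0. Lengths are in m, angles in degrees, forces in N, time in s.
With the tool pointing down it reaches from about 0.4 to 0.825 m from the base axis. Payload 7 kg.
Tool frame: the origin (TCP) lies between the finger pads; the fingertips stand 14 mm ahead of it and the grasp point (between the pads) lies 5 mm behind it (r.tips_ahead is the distance from the TCP to the fingertips, in m); z points along the fingers, y is the direction in which the jaws open and shut (so a half turn about z gives the same grasp; the last joint's range is limited). The gripper opens to 88 mm and grips with 3 to 60 N. Pads are 19 mm wide; open, the fingers measure 130 mm over their backs; the gripper's body (78 mm by 193 mm) begins 47 mm behind the grasp point.
Start: joints at [91.392, 20.546, 0.682, 0, -70.136, -16.507], TCP at [0.176, 0.652, 0.241] pointing down, gripper open.
Joint ranges: [-176.03, 176.03], [-82.01, 121.73], [-58.28, 71.71], [-173.87, 95.51], [-174.79, -0.11], [-173.66, 173.66]. Speed limits (degrees/s): [136.94, 136.94, 172.46, 180, 180, 180].

## Interface

Orientations are given as [roll, pitch, yaw] about the fixed x, y, z axes, in that order (R = Rz(yaw) Ry(pitch) Rx(roll)).
In Python, from plant import r gives the robot as it stands.
- The arm moves only by the tool apply_moves, never from a script. Its arguments are lists of equal length, an entry for each row: "slide": the shift along the tool's x, y, z as a fraction of full scale, a list of three; "turn": the turn, a rotation vector about the tool's x, y, z as a fraction of full scale, a list of three; "jaw": the closure, from 0 (fully open) to 1 (shut). In form: {"slide": [[dx, dy, dz], ...], "turn": [[wx, wy, wz], ...], "jaw": [jaw, ...]}. A call has 1 to 8 rows; each row shifts and turns the commanded pose from where the row before left it, along the tool's axes as they then stand; what a row does not reach is not made up. Full scale, the value 1, is 0.1 m for a shift and 1.5 rad for a turn. A row lasts 1/10 s, in which the tool goes at most 50 mm and 8.59 degrees, less where a joint would pass 70% of its speed; a pose out of reach is approached as far as the arm can. A call with a number of a shift or a turn outside -1 to 1 is refused whole. A call with a gripper value outside its range is refused whole. The fingers move at their own pace and stop on an object; "newtons" is the grip in N (left out, the last holds). Time passes only in rows, so rows that do not move let the fingers close. It gives the time, the measured TCP pose, the force and the opening at its end, in the units of the state.
- r.get_state(): the state, without advancing time (a new reading comes with each control period).
- r.capture(name): name is "side" or "top" or "wrist"; returns a dict with "pixels" (400x640x3 uint8, blue, green, red), "depth" (400x640 float32, m along the optical axis (not along the pixel's ray), 0 where there is no reading), "fx", "fy", "cx", "cy" (pixels), "rvec" (rotation vector, rad) and "tvec" (3), from world to camera coordinates, as OpenCV has them. Camera axes: x right, y down, z forward; pixel columns grow to the right and rows downward; lengths in m; the calibration is good to about 2 mm. A picture is of the moment at which its call begins.
- r.close_job(): hands the job in, once; it reports no verdict.
The state is a dict: "time_s": time; "joints": joint angles; "qd": joint speeds; "joint_torque": joint torques, N m; "tcp_pos": TCP position; "eef_rot": TCP orientation; "contact_force": force on the tool from outside, world axes, zero at the start; "moment": the same for the moment, N m; "gripper_width": finger opening in m.
Only numpy, scipy, OpenCV 4.12 (cv2) and the standard library are available. Lean on these libraries where they do the work, as an engineer would, in place of code of your own. Each camera call takes 0.05 s, during which the arm holds its last target.

## Working session

There is one attempt and no reset: what is moved stays moved. The work goes in short steps, Python scripts to look and compute and a tool call to move; the robot and the scene stay as the last step left them, time stands still between calls to the robot, and variables do not carry over. Pictures are saved under pics/ and viewed, and the job is handed in when it is done.

Besides the shell and the picture viewer there is one more tool, called in YAML: its name, and indented under it one key for each argument. apply_moves: Moves the arm, as the interface text tells. Shift numbers are shares of 0.1 m and turn numbers shares of 1.5 rad, none past 1 either way. Its arguments: {"type":"object","properties":{"slide":{"type":"array"},"turn":{"type":"array"},"jaw":{"type":"array"},"newtons":{"type":"number"}},"required":["slide","turn","jaw"]}

```bash
ls; mkdir -p pics; cat > h.py <<'E'
import numpy as np, cv2
from plant import r
def cap(n,save=None):
    c=r.capture(n)
    if save: cv2.imwrite('pics/'+save+'.png',c['pixels'])
    np.savez('/tmp/'+(save or n)+'.npz',**{k:np.asarray(v) for k,v in c.items()})
    return c
def ld(s): return dict(np.load('/tmp/'+s+'.npz'))
def pt(c,u,v,d=None):
    if d is None:
        w=c['depth'][int(v)-1:int(v)+2,int(u)-1:int(u)+2]; d=np.median(w[w>0])
    R=cv2.Rodrigues(np.asarray(c['rvec'],float))[0]
    p=np.array([(u-c['cx'])/c['fx']*d,(v-c['cy'])/c['fy']*d,d])
    return R.T@(p-np.asarray(c['tvec'],float).ravel())
def cloud(c):
    d=c['depth']; v,u=np.indices(d.shape)
    R=cv2.Rodrigues(np.asarray(c['rvec'],float))[0]
    P=np.stack([(u-c['cx'])/c['fx']*d,(v-c['cy'])/c['fy']*d,d],-1)-np.asarray(c['tvec'],float).ravel()
    P=P@R; P[d<=0]=np.nan
    return P
def proj(c,p):
    return cv2.projectPoints(np.atleast_2d(np.asarray(p,float)),np.asarray(c['rvec'],float),np.asarray(c['tvec'],float),np.array([[c['fx'],0,c['cx']],[0,c['fy'],c['cy']],[0,0,1]],float),None)[0].reshape(-1,2)
E
python3 - <<'E'
from h import *
print(r.get_state())
for n in ('side','top','wrist'): 
    c=cap(n,n+'0'); print(n,c['fx'],c['cx'],-cv2.Rodrigues(np.asarray(c['rvec']))[0].T@np.asarray(c['tvec']).ravel())
E
```

```text
pics
{'time_s': 0.0, 'joints': array([ 9.13926957e+01,  2.05903307e+01,  6.31781189e-01, -2.00783910e-02,
       -7.01335307e+01, -1.65064316e+01]), 'qd': array([0.05091467, 0.07155178, 0.02990066, 0.0402691 , 0.04143536,
       0.0315023 ]), 'joint_torque': array([ 3.65491906e-04, -5.82710230e+01,  2.93077809e+01,  6.99805051e+00,
        7.07758343e-03, -1.36320973e-04]), 'tcp_pos': array([0.175905  , 0.65118869, 0.23962011]), 'eef_rot': array([ 1.79906351e+02, -8.06769303e-03, -1.51205677e+01]), 'contact_force': array([0.03370981, 0.1575645 , 0.43058338]), 'moment': array([0.02352248, 0.01259123, 0.03313056]), 'gripper_width': 0.08753942398258456}
side 476.5627880871844 321.34300440004745 [0.41299924 1.4049395  1.08439888]
top 505.1232042650561 312.40046127617524 [ 0.24352226 -0.064119    1.55391593]
wrist 331.45827793023926 318.1125109563407 [0.25127765 0.6305895  0.38314326]
```

View pics/top0.png

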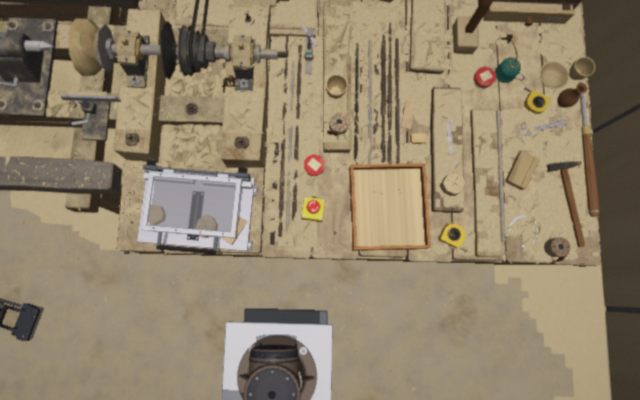

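View pics/side0.png

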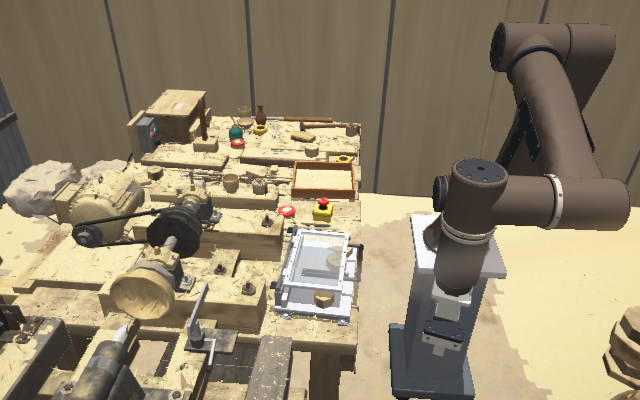

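View pics/wrist0.png

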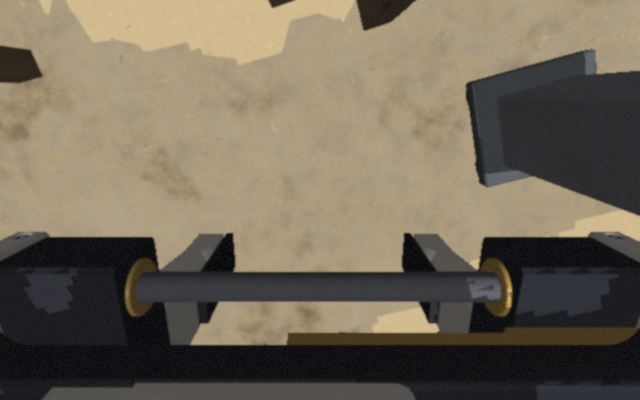

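```bash
python3 - <<'E'
from h import *
c=ld('top0')
for n,u,v in [('stop',313,207),('boxcorner',303,200),('tinA',314,165),('tin2',485,77),('tapeA',453,235),('tape2',538,102),('trayTL',352,166),('trayTR',424,165),('trayBL',354,248),('trayBR',429,247),('trayfl',390,207),('bar',190,236),('postL',150,168),('postR',248,172),('bedfl',143,240),('bedfr',245,248),('blk1',156,214),('blk2',207,223),('wedge',236,230),('bed',170,230)]:
    print(n,pt(c,u,v).round(3))
im=cv2.resize(c['pixels'][140:270,100:480],None,fx=2.1*1,fy=2.1*1,interpolation=cv2.INTER_CUBIC)
im=cv2.resize(c['pixels'][155:260,120:330],None,fx=3.8,fy=3.8,interpolation=cv2.INTER_CUBIC)
cv2.imwrite('pics/topz.png',im)
E
```

```text
stop [ 0.491 -0.09   0.087]
boxcorner [ 0.518 -0.06   0.047]
tinA [ 0.633 -0.09   0.031]
tin2 [ 0.944 -0.635  0.031]
tapeA [ 0.428 -0.52   0.03 ]
tape2 [ 0.865 -0.803  0.031]
trayTL [ 0.627 -0.206  0.058]
trayTR [ 0.637 -0.426  0.06 ]
trayBL [ 0.377 -0.216  0.056]
trayBR [ 0.387 -0.44   0.054]
trayfl [ 0.51  -0.329  0.021]
bar [0.4   0.276 0.035]
postL [0.588 0.39  0.107]
postR [0.61  0.116 0.004]
bedfl [0.384 0.414 0.038]
bedfr [0.369 0.109 0.035]
blk1 [0.454 0.363 0.104]
blk2 [0.432 0.215 0.101]
wedge [0.42  0.137 0.055]
bed [0.408 0.318 0.106]
```

View pics/topz.png

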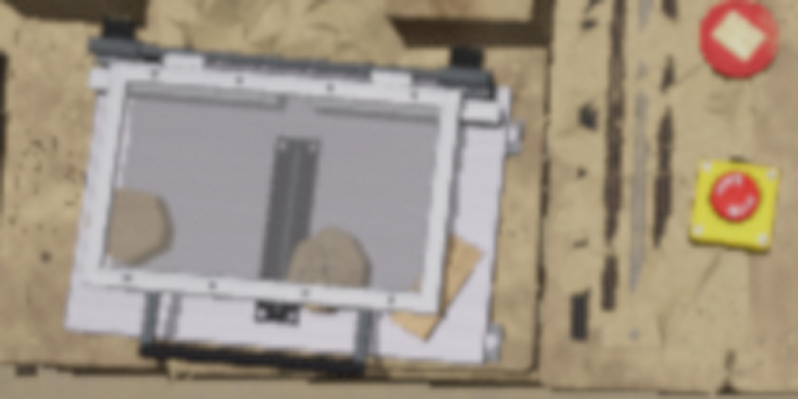

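```bash
cat >> h.py <<'E'
from scipy.spatial.transform import Rotation as Ro
import json
def plan(wps, jaw, start=None, step=0.045, astep=7.5):
    """wps list of (x,y,z,yaw) tool down; prints rows"""
    s=r.get_state()
    if start is None:
        p=s['tcp_pos'].copy(); R=Ro.from_euler('xyz',s['eef_rot'],degrees=True)
    else: p=np.array(start[:3],float); R=Ro.from_euler('xyz',[180,0,start[3]],degrees=True)
    S=[];T=[]
    for w in wps:
        q=np.array(w[:3]); Q=Ro.from_euler('xyz',[180,0,w[3]],degrees=True)
        rv=(R.inv()*Q).as_rotvec()
        n=max(1,int(np.ceil(np.linalg.norm(q-p)/step-1e-6)),int(np.ceil(np.degrees(np.linalg.norm(rv))/astep-1e-6)))
        d=(q-p)/n; dr=Ro.from_rotvec(rv/n)
        for i in range(n):
            S.append((R.inv().apply(d)/0.1).round(3).tolist()); T.append((rv/n/1.5).round(3).tolist()); R=R*dr
        p=q
    for i in range(0,len(S),8):
        print(json.dumps({"slide":S[i:i+8],"turn":T[i:i+8],"jaw":[jaw]*len(S[i:i+8])}))
def st():
    s=r.get_state(); print('t',round(s['time_s'],2),s['tcp_pos'].round(4),s['eef_rot'].round(2),'F',s['contact_force'].round(2),'w',round(s['gripper_width'],4),'j',np.round(s['joints'],1))
E
python3 - <<'E'
from h import *
plan([(0.40,0.45,0.3,-60),(0.42,0.33,0.36,-95)],0)
E
```

```text
{"slide": [[0.384, 0.194, -0.086], [0.403, 0.15, -0.086], [0.418, 0.104, -0.086], [0.427, 0.057, -0.086], [0.43, 0.009, -0.086], [0.429, -0.039, -0.086], [0.421, -0.087, -0.086], [0.228, 0.085, -0.12]], "turn": [[0.0, -0.0, 0.075], [0.0, -0.0, 0.075], [0.0, -0.0, 0.075], [0.0, -0.0, 0.075], [0.0, -0.0, 0.075], [0.0, -0.0, 0.075], [0.0, -0.0, 0.075], [-0.0, -0.0, 0.081]], "jaw": [0, 0, 0, 0, 0, 0, 0, 0]}
{"slide": [[0.237, 0.057, -0.12], [0.242, 0.028, -0.12], [0.243, -0.002, -0.12], [0.241, -0.032, -0.12]], "turn": [[-0.0, -0.0, 0.081], [-0.0, -0.0, 0.081], [-0.0, -0.0, 0.081], [-0.0, -0.0, 0.081]], "jaw": [0, 0, 0, 0]}
```

apply_moves:
  slide:
    - [0.38,0.19,-0.09]
    - [0.4,0.15,-0.09]
    - [0.42,0.1,-0.09]
    - [0.43,0.06,-0.09]
    - [0.43,0.01,-0.09]
    - [0.43,-0.04,-0.09]
    - [0.42,-0.09,-0.09]
    - [0.23,0.085,-0.12]
  turn:
    - [0,0,0.075]
    - [0,0,0.075]
    - [0,0,0.075]
    - [0,0,0.075]
    - [0,0,0.075]
    - [0,0,0.075]
    - [0,0,0.075]
    - [0,0,0.08]
  jaw: [0,0,0,0,0,0,0,0]

```text
time_s: 0.95
tcp_pos: [0.4062, 0.4243, 0.3149]
eef_rot: [179.9, -0.1, -67.5]
contact_force: [-0.4, 0.9, -0.9]
gripper_width: 0.0876
```

apply_moves:
  slide:
    - [0.24,0.06,-0.12]
    - [0.24,0.03,-0.12]
    - [0.24,0,-0.12]
    - [0.24,-0.03,-0.12]
    - [0,0,0]
    - [0,0,0]
  turn:
    - [0,0,0.08]
    - [0,0,0.08]
    - [0,0,0.08]
    - [0,0,0.08]
    - [0,0,0]
    - [0,0,0]
  jaw: [0,0,0,0,0,0]

```text
time_s: 1.55
tcp_pos: [0.4192, 0.3301, 0.3638]
eef_rot: [-180.0, 0.1, -94.6]
contact_force: [-0.5, 0.7, -0.7]
gripper_width: 0.0875
```

```bash
python3 - <<'E'
from h import *
cap('wrist','w1'); st()
E
```

```text
t 1.6 [0.4191 0.3305 0.3632] [179.98  -0.   -94.55] F [0.13 0.51 0.33] w 0.0876 j [ 59.3   3.8  -5.1  -0.  -81.1 -63.9]
```

View pics/w1.png

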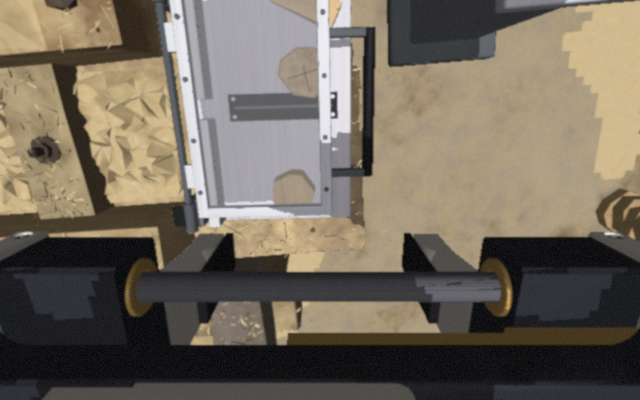

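```bash
python3 - <<'E'
from h import *
c=ld('w1'); P=cloud(c)
# bar
pts=[]
for v in range(40,168,8):
    row=P[v,360:380]; k=np.nanargmax(row[:,2]); print(v,360+k,row[k].round(4))
for n,u,v in [('postL?',195,218),('frame far',185,100),('frame mid',324,100),('bed',343,150),('hinge',168,60),('hinge2',180,170),('frame',195,150)]: print(n,pt(c,u,v).round(4))
x=(0.5)
t=ld('top0');Pt=cloud(t)
m=(Pt[...,2]>0.09)&(Pt[...,2]<0.12)&(Pt[...,1]>0.05)&(Pt[...,1]<0.5)&(Pt[...,0]<0.7)
Q=Pt[m]; print(len(Q)); print(Q[:,0].min(),Q[:,0].max(),Q[:,1].min(),Q[:,1].max())
rect=cv2.minAreaRect(Q[:,:2].astype(np.float32)); print(rect)
E
```

```text
40 368 [0.3545 0.1987 0.107 ]
48 369 [0.3536 0.2069 0.1065]
56 371 [0.3517 0.2153 0.1065]
64 369 [0.3543 0.2236 0.1074]
72 368 [0.3557 0.2319 0.107 ]
80 372 [0.3515 0.2409 0.107 ]
88 371 [0.3528 0.2495 0.1065]
96 371 [0.3533 0.2583 0.1074]
104 368 [0.3571 0.267  0.1076]
112 367 [0.3584 0.276  0.1062]
120 369 [0.3565 0.2853 0.107 ]
128 366 [0.3602 0.2945 0.1059]
136 368 [0.3584 0.3039 0.1074]
144 369 [0.3576 0.3136 0.1072]
152 369 [0.3578 0.3234 0.1067]
160 368 [0.3595 0.333  0.1075]
postL? [0.5857 0.392  0.1038]
frame far [0.5692 0.2454 0.1057]
frame mid [0.4077 0.2584 0.1054]
bed [0.3847 0.3304 0.0339]
hinge [0.5807 0.2008 0.1037]
hinge2 [0.5933 0.328  0.1018]
frame [0.5688 0.3043 0.1049]
7373
0.3458815129761411 0.6999545898897488 0.06921984415396581 0.4999860749919226
((0.5228700637817383, 0.28455036878585815), (0.3540291488170624, 0.4307756721973419), 0.01894647255539894)
```

```bash
python3 - <<'E'
from h import *
for nm in('w1','top0'):
    P=cloud(ld(nm)).reshape(-1,3)
    m=(P[:,2]>0.09)&(P[:,2]<0.115)&(P[:,0]>0.33)&(P[:,0]<0.373)&(P[:,1]>0.1)&(P[:,1]<0.45)
    Q=P[m]; a=np.polyfit(Q[:,1],Q[:,0],1); ymid=(np.percentile(Q[:,1],.5)+np.percentile(Q[:,1],99.5))/2
    print(nm,m.sum(),'slope',a[0],np.degrees(a[0]),'y',Q[:,1].min(),Q[:,1].max(),'mid',ymid,np.polyval(a,ymid),'zmax',np.percentile(Q[:,2],95))
    # frame front edge
    m=(P[:,2]>0.095)&(P[:,2]<0.115)&(P[:,0]>0.375)&(P[:,0]<0.6)&(P[:,1]>0.1)&(P[:,1]<0.45)
    Q=P[m]
    print(cv2.minAreaRect(Q[:,:2].astype(np.float32)))
c=ld('top0');P=cloud(c)
h=cv2.cvtColor(c['pixels'],cv2.COLOR_BGR2HSV)
red=((h[...,0]<8)|(h[...,0]>172))&(h[...,1]>150)&(P[...,2]>0.07)&(P[...,2]<0.1)
v,u=np.nonzero(red);s=abs(u-313)+abs(v-207)<25
Q=P[v[s],u[s]]; print('cap',s.sum(),Q.mean(0),Q.min(0),Q.max(0))
E
```

```text
w1 1941 slope 0.032944012217629395 1.887552860297584 y 0.18313814835856923 0.3539555434566008 mid 0.26888506359611386 0.35739867900682715 zmax 0.10689425208649792
((0.4828703999519348, 0.28155970573425293), (0.27217069268226624, 0.22195516526699066), 86.73502349853516)
top0 326 slope 0.035236770245457384 2.018918218736866 y 0.18404629386283305 0.3540351676364344 mid 0.26917925378894303 0.35704440371820073 zmax 0.111677160857621
((0.4871283173561096, 0.2580435872077942), (0.22455598413944244, 0.3100954592227936), 0.1832888424396515)
cap 51 [ 0.49255568 -0.08956184  0.08691727] [ 0.47618994 -0.10485634  0.07606909] [ 0.50674414 -0.07230537  0.09472759]
```

```bash
python3 - <<'E'
from h import *
plan([(0.47,0.1,0.28,-90),(0.492,-0.03,0.2,-90)],1)
E
```

```text
{"slide": [[0.376, -0.115, 0.139], [0.378, -0.11, 0.139], [0.379, -0.105, 0.139], [0.38, -0.1, 0.139], [0.382, -0.095, 0.139], [0.383, -0.09, 0.139], [0.325, -0.055, 0.2], [0.325, -0.055, 0.2]], "turn": [[0.0, 0.0, -0.009], [0.0, 0.0, -0.009], [0.0, 0.0, -0.009], [0.0, 0.0, -0.009], [0.0, 0.0, -0.009], [0.0, 0.0, -0.009], [-0.0, 0.0, 0.0], [-0.0, 0.0, 0.0]], "jaw": [1, 1, 1, 1, 1, 1, 1, 1]}
{"slide": [[0.325, -0.055, 0.2], [0.325, -0.055, 0.2]], "turn": [[-0.0, 0.0, 0.0], [-0.0, 0.0, 0.0]], "jaw": [1, 1]}
```

apply_moves:
  slide:
    - [0.375,-0.115,0.14]
    - [0.38,-0.11,0.14]
    - [0.38,-0.105,0.14]
    - [0.38,-0.1,0.14]
    - [0.38,-0.095,0.14]
    - [0.38,-0.09,0.14]
    - [0.325,-0.055,0.2]
    - [0.325,-0.055,0.2]
  turn:
    - [0,0,-0.009]
    - [0,0,-0.009]
    - [0,0,-0.009]
    - [0,0,-0.009]
    - [0,0,-0.009]
    - [0,0,-0.009]
    - [0,0,0]
    - [0,0,0]
  jaw: [1,1,1,1,1,1,1,1]

```text
time_s: 2.4
tcp_pos: [0.4811, 0.0344, 0.2382]
eef_rot: [180.0, -0.0, -89.9]
contact_force: [1.3, 0.2, 0.1]
gripper_width: 0.0295
```

apply_moves:
  slide:
    - [0.325,-0.055,0.2]
    - [0.325,-0.055,0.2]
    - [0,0,0]
    - [0,0,0]
  turn:
    - [0,0,0]
    - [0,0,0]
    - [0,0,0]
    - [0,0,0]
  jaw: [1,1,1,1]

```text
time_s: 2.8
tcp_pos: [0.4919, -0.03, 0.1984]
eef_rot: [179.9, -0.0, -90.0]
contact_force: [0.8, 1.7, 0.8]
gripper_width: 0.0016
```

```bash
python3 - <<'E'
from h import *
c=cap('wrist','w2'); st()
P=cloud(c)
h=cv2.cvtColor(c['pixels'],cv2.COLOR_BGR2HSV)
red=((h[...,0]<8)|(h[...,0]>172))&(h[...,1]>120)&(P[...,2]>0.07)&(P[...,2]<0.1)&(P[...,0]<0.56)
v,u=np.nonzero(red)
Q=P[v,u]; print('cap',len(u),np.median(Q,0),Q.min(0),Q.max(0),u.min(),u.max(),v.min(),v.max())
top=Q[Q[:,2]>Q[:,2].max()-0.006];print(cv2.minEnclosingCircle(Q[:,:2].astype(np.float32)),top.mean(0))
E
```

```text
t 2.85 [ 0.4923 -0.0293  0.1992] [ 1.7995e+02 -2.0000e-02 -8.9940e+01] F [-0.68  0.1   0.06] w 0.0012 j [ 19.5   5.2 -25.2   0.  -59.6 -19.4]
cap 1642 [ 0.49493523 -0.09293071  0.08469193] [ 0.47588173 -0.11113475  0.08086566] [ 0.51346058 -0.07308739  0.08732851] 291 340 91 142
((0.4946151077747345, -0.09203402698040009), 0.01929759420454502) [ 0.49466533 -0.09248436  0.08462873]
```

View pics/w2.png

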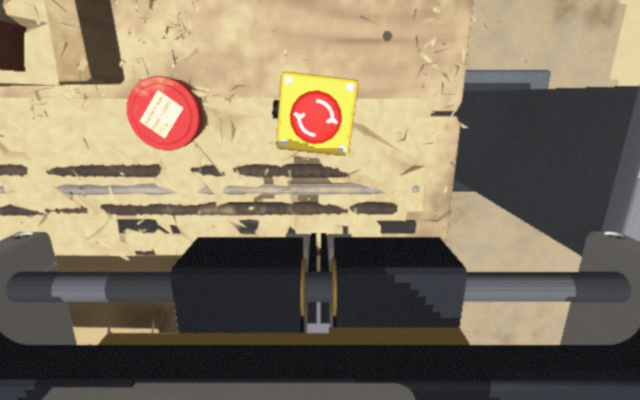

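```bash
python3 - <<'E'
from h import *
plan([(0.4946,-0.092,0.107,-90),(0.4946,-0.092,0.0875,-90)],1,step=0.04)
E
```

```text
{"slide": [[0.209, -0.008, 0.307], [0.209, -0.008, 0.307], [0.209, -0.008, 0.307], [-0.0, -0.0, 0.195]], "turn": [[0.0, -0.0, 0.0], [0.0, -0.0, 0.0], [0.0, -0.0, 0.0], [0.0, -0.0, -0.0]], "jaw": [1, 1, 1, 1]}
```

apply_moves:
  slide:
    - [0.21,-0.01,0.31]
    - [0.21,-0.01,0.31]
    - [0.21,-0.01,0.3]
    - [0,0,0.07]
    - [0,0,0.06]
    - [0,0,0.05]
    - [0,0,0.02]
    - [0,0,0]
  turn:
    - [0,0,0]
    - [0,0,0]
    - [0,0,0]
    - [0,0,0]
    - [0,0,0]
    - [0,0,0]
    - [0,0,0]
    - [0,0,0]
  jaw: [1,1,1,1,1,1,1,1]

```text
time_s: 3.65
tcp_pos: [0.4962, -0.0917, 0.0897]
eef_rot: [-179.9, -0.0, -89.8]
contact_force: [-3.0, -2.1, 9.2]
gripper_width: 0.0006
```

apply_moves:
  slide:
    - [0,0,0.02]
    - [0,0,0]
    - [0,0,-0.1]
    - [0,0,-0.2]
    - [0,0,-0.3]
    - [-0.3,0,-0.3]
    - [0,0,0]
    - [0,0,0]
  turn:
    - [0,0,0]
    - [0,0,0]
    - [0,0,0]
    - [0,0,0]
    - [0,0,0]
    - [0,0,0]
    - [0,0,0]
    - [0,0,0]
  jaw: [1,1,1,1,1,1,1,1]

```text
time_s: 4.45
tcp_pos: [0.4962, -0.0609, 0.1775]
eef_rot: [-179.8, 0.1, -89.8]
contact_force: [-0.7, -0.6, 0.1]
gripper_width: 0.0006
```

```bash
python3 - <<'E'
from h import *
c=cap('wrist','w3'); st()
P=cloud(c)
h=cv2.cvtColor(c['pixels'],cv2.COLOR_BGR2HSV)
red=((h[...,0]<8)|(h[...,0]>172))&(h[...,1]>120)&(P[...,2]>0.055)&(P[...,2]<0.1)&(P[...,0]<0.56)
v,u=np.nonzero(red)
Q=P[v,u]; print('cap',len(u),np.median(Q,0),Q.min(0),Q.max(0))
print(cv2.minEnclosingCircle(Q[:,:2].astype(np.float32)))
plan([(0.42,0.1,0.25,-92),(0.357,0.269,0.16,-93)],0.3)
E
```

```text
t 4.5 [ 0.4955 -0.0615  0.1764] [-1.7989e+02  5.0000e-02 -8.9860e+01] F [-0.68 -0.24 -0.69] w 0.0 j [ 15.5   7.  -26.4  -0.  -56.4 -15.4]
cap 1708 [ 0.49486628 -0.09401263  0.07643204] [ 0.476012   -0.11195906  0.0707461 ] [ 0.51373996 -0.07317651  0.07896523]
((0.49489542841911316, -0.09252040833234787), 0.01965951919555664)
{"slide": [[-0.324, 0.15, -0.147], [-0.322, 0.152, -0.147], [-0.321, 0.155, -0.147], [-0.32, 0.157, -0.147], [-0.319, 0.16, -0.147], [-0.333, 0.138, 0.18], [-0.333, 0.139, 0.18], [-0.332, 0.14, 0.18]], "turn": [[-0.0, 0.0, 0.005], [-0.0, 0.0, 0.005], [-0.0, 0.0, 0.005], [-0.0, 0.0, 0.005], [-0.0, 0.0, 0.005], [-0.0, -0.0, 0.002], [-0.0, -0.0, 0.002], [-0.0, -0.0, 0.002]], "jaw": [0.3, 0.3, 0.3, 0.3, 0.3, 0.3, 0.3, 0.3]}
{"slide": [[-0.332, 0.141, 0.18], [-0.331, 0.142, 0.18]], "turn": [[-0.0, -0.0, 0.002], [-0.0, -0.0, 0.002]], "jaw": [0.3, 0.3]}
```

apply_moves:
  slide:
    - [-0.32,0.15,-0.15]
    - [-0.32,0.15,-0.15]
    - [-0.32,0.155,-0.15]
    - [-0.32,0.16,-0.15]
    - [-0.32,0.16,-0.15]
    - [-0.33,0.14,0.18]
    - [-0.33,0.14,0.18]
    - [-0.33,0.14,0.18]
  turn:
    - [0,0,0.005]
    - [0,0,0.005]
    - [0,0,0.005]
    - [0,0,0.005]
    - [0,0,0.005]
    - [0,0,0.002]
    - [0,0,0.002]
    - [0,0,0.002]
  jaw: [0.6,0.6,0.6,0.6,0.6,0.6,0.6,0.6]

```text
time_s: 5.3
tcp_pos: [0.3809, 0.2001, 0.1957]
eef_rot: [180.0, 0.0, -92.6]
contact_force: [0.5, 1.2, 0.4]
gripper_width: 0.0355
```

apply_moves:
  slide:
    - [-0.33,0.14,0.18]
    - [-0.33,0.14,0.18]
    - [0,0,0]
    - [0,0,0]
  turn:
    - [0,0,0.002]
    - [0,0,0.002]
    - [0,0,0]
    - [0,0,0]
  jaw: [0.6,0.6,0.6,0.6]

```text
time_s: 5.7
tcp_pos: [0.3564, 0.2662, 0.1595]
eef_rot: [179.9, -0.1, -92.9]
contact_force: [0.2, -0.0, 0.8]
gripper_width: 0.0351
```

```bash
python3 - <<'E'
from h import *
st(); cap('wrist','w4')
plan([(0.357,0.269,0.095,-93)],0.6)
E
```

```text
t 5.7 [0.3564 0.2662 0.1595] [ 1.7993e+02 -1.4000e-01 -9.2870e+01] F [ 0.16 -0.04  0.83] w 0.0351 j [ 62.3   2.9 -33.7  -0.  -53.6 -65.2]
{"slide": [[-0.016, -0.0, 0.325], [-0.016, -0.0, 0.325]], "turn": [[0.0, -0.0, 0.0], [0.0, -0.0, 0.0]], "jaw": [0.6, 0.6]}
```

View pics/w4.png

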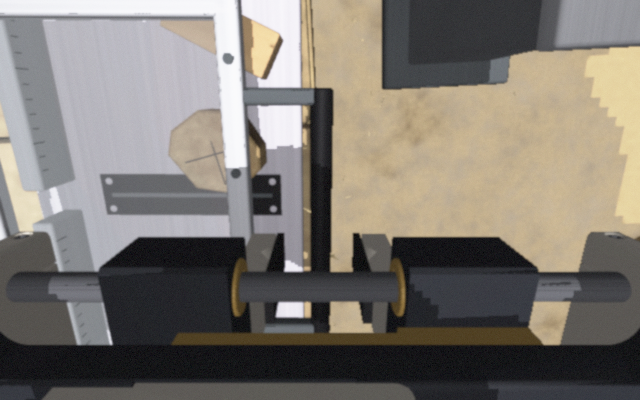

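apply_moves:
  slide:
    - [-0.01,0,0.32]
    - [-0.01,0,0.32]
    - [0,0,0]
    - [0,0,0]
    - [0,0,0]
    - [0,0,0]
  turn:
    - [0,0,0]
    - [0,0,0]
    - [0,0,0]
    - [0,0,0]
    - [0,0,0]
    - [0,0,0]
  jaw: [0.6,0.6,0.6,1,1,1]
  newtons: 25

```text
time_s: 6.35
tcp_pos: [0.357, 0.2687, 0.0979]
eef_rot: [180.0, 0.1, -93.0]
contact_force: [-29.2, 8.9, 17.0]
gripper_width: 0.0167
```

```bash
python3 - <<'E'
from h import *
st()
s=r.get_state();p=s['tcp_pos']
a=np.radians(-3)
H=np.array([p[0],p[1]])+0.23*np.array([np.cos(a),np.sin(a)])
zh=0.0955
print(H)
w=[]
for th in np.linspace(0,1.68,13)[1:]:
    q=H-0.23*np.cos(th)*np.array([np.cos(a),np.sin(a)])
    w.append((q[0],q[1],p[2]+0.23*np.sin(th),-93))
plan(w,1,start=(*p,-93))
print(w[-1])
E
```

```text
t 6.35 [0.357  0.2687 0.0979] [ 1.7998e+02  1.2000e-01 -9.3040e+01] F [-29.15   8.86  16.98] w 0.0167 j [ 62.3   7.7 -38.2  -0.1 -44.  -65.3]
[0.58664473 0.25666538]
{"slide": [[-0.0, -0.023, -0.321], [0.0, -0.067, -0.315], [0.0, -0.11, -0.302], [0.0, -0.151, -0.284], [-0.0, -0.19, -0.26], [-0.0, -0.224, -0.231], [0.0, -0.254, -0.197], [-0.0, -0.279, -0.16]], "turn": [[0.0, 0.0, 0.0], [0.0, 0.0, 0.0], [0.0, 0.0, 0.0], [0.0, 0.0, 0.0], [0.0, 0.0, 0.0], [0.0, 0.0, 0.0], [0.0, 0.0, 0.0], [0.0, 0.0, 0.0]], "jaw": [1, 1, 1, 1, 1, 1, 1, 1]}
{"slide": [[0.0, -0.299, -0.12], [0.0, -0.312, -0.077], [0.0, -0.32, -0.032], [-0.0, -0.321, 0.013]], "turn": [[0.0, 0.0, 0.0], [0.0, 0.0, 0.0], [0.0, 0.0, 0.0], [0.0, 0.0, 0.0]], "jaw": [1, 1, 1, 1]}
(np.float64(0.6116773276527124), np.float64(0.25535348107353106), np.float64(0.32654189379049803), -93)
```

apply_moves:
  slide:
    - [0,-0.02,0]
    - [0,0,0]
  turn:
    - [0,0,0]
    - [0,0,0]
  jaw: [1,1]

```text
time_s: 6.55
tcp_pos: [0.3555, 0.2688, 0.0978]
eef_rot: [179.7, 0.1, -93.1]
contact_force: [-37.4, 7.9, 21.7]
gripper_width: 0.0131
```

```bash
python3 - <<'E'
from h import *
st();cap('wrist','w5');cap('side','s5')
E
```

```text
t 6.55 [0.3555 0.2688 0.0978] [ 1.7969e+02  1.3000e-01 -9.3120e+01] F [-37.42   7.86  21.66] w 0.0131 j [ 62.3   7.7 -38.   -0.5 -44.3 -65. ]
```

View pics/w5.png

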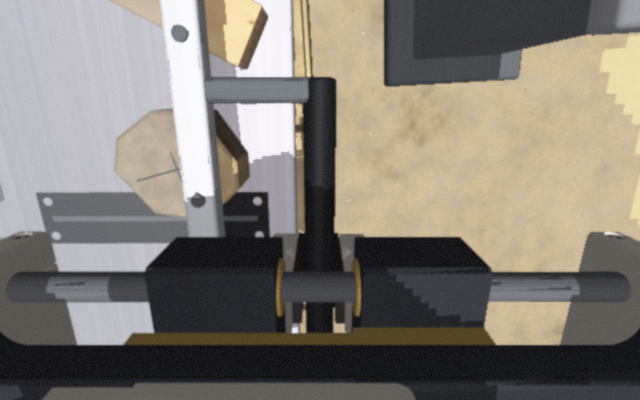

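View pics/s5.png

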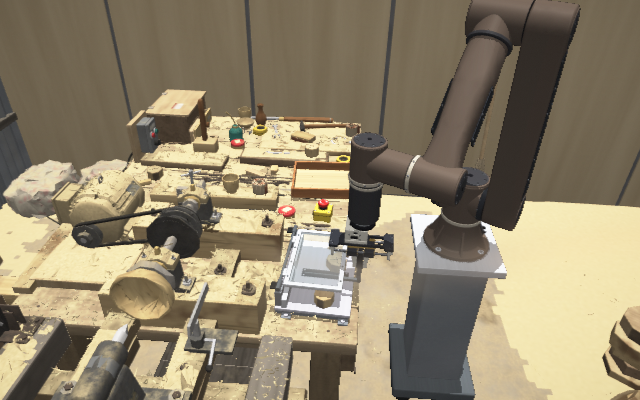

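apply_moves:
  slide:
    - [0,0.03,-0.02]
    - [0,0,0]
  turn:
    - [0,0,0]
    - [0,0,0]
  jaw: [1,1]

```text
time_s: 6.85
tcp_pos: [0.3551, 0.2689, 0.0995]
eef_rot: [180.0, 0.1, -93.0]
contact_force: [-9.5, 3.6, -2.0]
gripper_width: 0.0132
```

apply_moves:
  slide:
    - [0,-0.02,-0.32]
    - [0,-0.065,-0.315]
    - [0,-0.11,-0.3]
    - [0,-0.15,-0.285]
    - [0,-0.19,-0.26]
    - [0,-0.225,-0.23]
  turn:
    - [0,0,0]
    - [0,0,0]
    - [0,0,0]
    - [0,0,0]
    - [0,0,0]
    - [0,0,0]
  jaw: [1,1,1,1,1,1]

```text
time_s: 7.45
tcp_pos: [0.4302, 0.2644, 0.2729]
eef_rot: [179.8, 0.2, -92.9]
contact_force: [-13.1, 3.3, 9.6]
gripper_width: 0.0132
```

apply_moves:
  slide:
    - [0,-0.255,-0.195]
    - [0,-0.28,-0.16]
    - [0,-0.3,-0.12]
    - [0,-0.31,-0.075]
    - [0,-0.32,-0.03]
    - [0,-0.32,0.015]
    - [0,0,0]
  turn:
    - [0,0,0]
    - [0,0,0]
    - [0,0,0]
    - [0,0,0]
    - [0,0,0]
    - [0,0,0]
    - [0,0,0]
  jaw: [1,1,1,1,1,1,1]

```text
time_s: 8.15
tcp_pos: [0.6145, 0.2537, 0.3277]
eef_rot: [-179.8, -0.0, -93.1]
contact_force: [0.4, -2.6, 5.6]
gripper_width: 0.013
```

```bash
python3 - <<'E'
from h import *
st();cap('wrist','w6');cap('side','s6')
E
```

```text
t 8.15 [0.6145 0.2537 0.3277] [-1.7976e+02 -3.0000e-02 -9.3100e+01] F [ 0.41 -2.58  5.63] w 0.013 j [ 39.3  17.3   7.1   0.2 -79.6 -42.4]
```

View pics/w6.png

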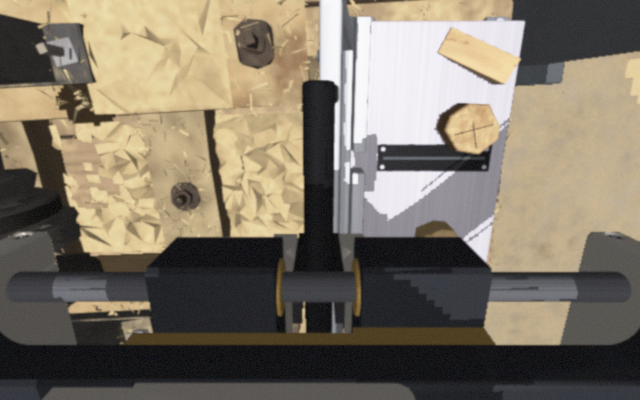

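View pics/s6.png

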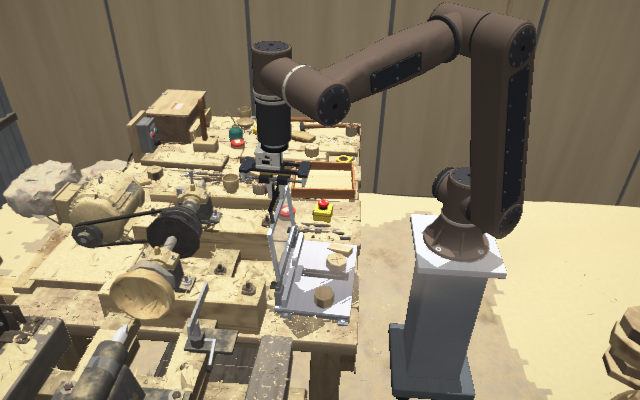

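apply_moves:
  slide:
    - [0,-0.1,0.01]
    - [0,0,0]
    - [0,0,0]
    - [0,0,-0.3]
    - [0,0,-0.4]
    - [0,0.4,0]
    - [0,0.4,0]
    - [0,0,0]
  turn:
    - [0,0,0]
    - [0,0,0]
    - [0,0,0]
    - [0,0,0]
    - [0,0,0]
    - [0,0,0]
    - [0,0,0]
    - [0,0,0]
  jaw: [1,0.2,0.2,0,0,0,0,0]

```text
time_s: 9.05
tcp_pos: [0.5369, 0.259, 0.3969]
eef_rot: [-179.9, 0.2, -92.9]
contact_force: [-0.8, 0.1, 1.0]
gripper_width: 0.0636
```

```bash
python3 - <<'E'
from h import *
st();cap('wrist','w7');cap('side','s7')
plan([(0.43,0.36,0.34,-93)],0)
E
```

```text
t 9.05 [0.5369 0.259  0.3969] [-1.7994e+02  1.6000e-01 -9.2850e+01] F [-0.83  0.07  1.01] w 0.0636 j [ 44.5   9.7   5.9  -0.1 -86.  -47.3]
{"slide": [[-0.238, 0.286, 0.14], [-0.238, 0.286, 0.14], [-0.238, 0.286, 0.14], [-0.238, 0.286, 0.14]], "turn": [[-0.0, 0.0, 0.0], [-0.0, 0.0, 0.0], [-0.0, 0.0, 0.0], [-0.0, 0.0, 0.0]], "jaw": [0, 0, 0, 0]}
```

View pics/w7.png

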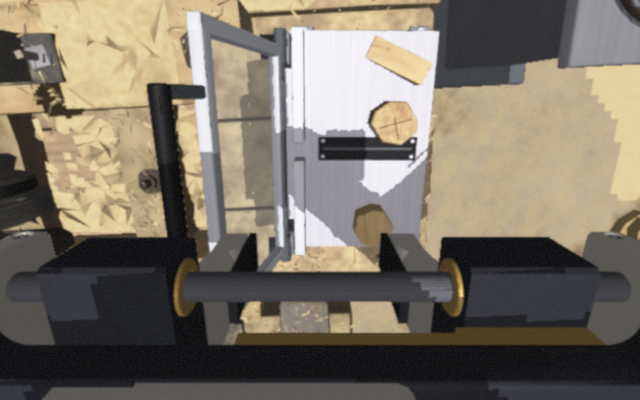

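View pics/s7.png

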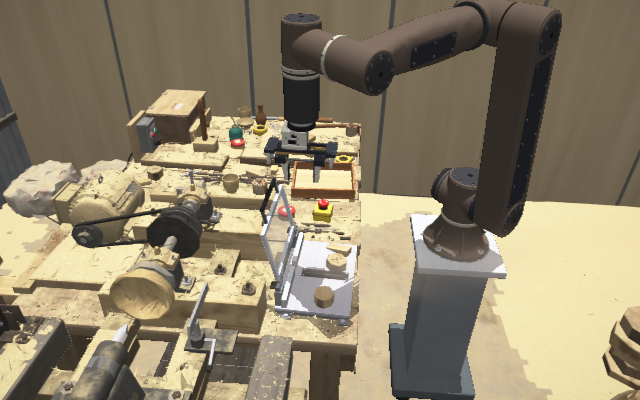

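```bash
cat >> h.py <<'E'
def pieces(c,zlo=0.041,zhi=0.085,xr=(0.33,0.545),yr=(0.09,0.44),minn=80):
    P=cloud(c); m=(P[...,2]>zlo)&(P[...,2]<zhi)&(P[...,0]>xr[0])&(P[...,0]<xr[1])&(P[...,1]>yr[0])&(P[...,1]<yr[1])
    m[225:]=m[225:] & False if c.get('wr',True) and c['fx']<400 else m[225:]
    n,l,s,_=cv2.connectedComponentsWithStats(m.astype(np.uint8))
    for i in range(1,n):
        if s[i,4]<minn: continue
        Q=P[l==i]; zt=np.percentile(Q[:,2],95)
        mn=cv2.minAreaRect(Q[:,:2].astype(np.float32))
        Qt=Q[Q[:,2]>zt-0.008]; mt=cv2.minAreaRect(Qt[:,:2].astype(np.float32))
        print(i,s[i].tolist(),'zmax',zt.round(4),'all',np.round(mn[0],4),np.round(mn[1],4),round(mn[2],1),'| top',np.round(mt[0],4),np.round(mt[1],4),round(mt[2],1))
    return P,l
E
python3 - <<'E'
from h import *
for n in('w7','w6'):
    print(n);pieces(ld(n))
c=cap('top','t7'); print('top');pieces(c,minn=30)
E
```

```text
w7
1 [374, 38, 60, 48, 1433] zmax 0.0594 all [0.4191 0.142 ] [0.0324 0.0796] 60.5 | top [0.4032 0.1513] [0.0318 0.0428] 60.2
8 [369, 101, 49, 44, 1640] zmax 0.0702 all [0.4287 0.2252] [0.0569 0.0617] 32.2 | top [0.4287 0.2251] [0.0568 0.0617] 32.2
9 [354, 205, 39, 20, 591] zmax 0.072 all [0.4593 0.3653] [0.0574 0.0279] 2.7 | top [0.459  0.3629] [0.0225 0.0533] 87.1
w6
1 [444, 31, 77, 54, 2090] zmax 0.0591 all [0.4184 0.1422] [0.0331 0.0789] 60.5 | top [0.4023 0.1517] [0.0322 0.0419] 61.2
9 [438, 103, 62, 52, 2426] zmax 0.07 all [0.4288 0.2248] [0.0576 0.0616] 31.9 | top [0.4287 0.2247] [0.0575 0.0616] 32.2
top
88 [142, 204, 24, 24, 373] zmax 0.0773 all [0.4575 0.3854] [0.0587 0.0683] 25.5 | top [0.4601 0.3816] [0.0552 0.0581] 30.4
128 [226, 211, 24, 29, 292] zmax 0.0624 all [0.4403 0.1356] [0.0431 0.0866] 59.1 | top [0.4248 0.1399] [0.0325 0.0526] 58.0
142 [195, 214, 25, 24, 390] zmax 0.0761 all [0.4323 0.2279] [0.0657 0.0643] 25.1 | top [0.4283 0.2246] [0.0558 0.0594] 40.0
```

apply_moves:
  slide:
    - [-0.24,0.28,0.14]
    - [-0.24,0.28,0.14]
    - [-0.24,0.28,0.14]
    - [-0.24,0.28,0.14]
    - [0,0,0]
    - [0,0,0]
  turn:
    - [0,0,0]
    - [0,0,0]
    - [0,0,0]
    - [0,0,0]
    - [0,0,0]
    - [0,0,0]
  jaw: [0,0,0,0,0,0]

```text
time_s: 9.8
tcp_pos: [0.4336, 0.3611, 0.3383]
eef_rot: [180.0, -0.1, -92.9]
contact_force: [0.2, 0.1, 0.6]
gripper_width: 0.0878
```

```bash
python3 - <<'E'
from h import *
st();c=cap('wrist','w8');pieces(c)
E
```

```text
t 9.8 [0.4336 0.3611 0.3383] [ 1.7997e+02 -8.0000e-02 -9.2890e+01] F [0.21 0.11 0.57] w 0.0878 j [ 59.7   7.4  -4.2   0.  -78.5 -62.6]
1 [288, 13, 57, 59, 2509] zmax 0.0701 all [0.4285 0.225 ] [0.057  0.0616] 32.5 | top [0.4286 0.2249] [0.0568 0.0612] 32.0
2 [278, 151, 46, 50, 1735] zmax 0.0718 all [0.4599 0.3813] [0.0569 0.0584] 26.0 | top [0.4598 0.3814] [0.0569 0.0582] 26.0
```

View pics/w8.png

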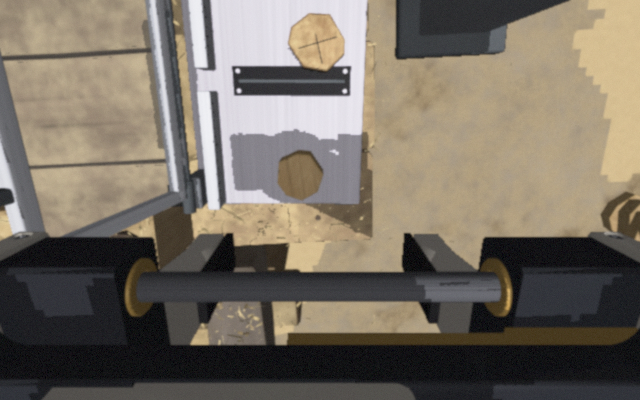

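```bash
python3 - <<'E'
from h import *
c=ld('t7');P=cloud(c)
m=(P[...,2]>0.045)&(P[...,2]<0.07)&(P[...,0]>0.33)&(P[...,0]<0.68)&(P[...,1]>-0.47)&(P[...,1]<-0.17)
n,l,s,_=cv2.connectedComponentsWithStats(m.astype(np.uint8)); i=1+np.argmax(s[1:,4]); Q=P[l==i]
print(s[i],cv2.minAreaRect(Q[:,:2].astype(np.float32)),np.median(Q[:,2]))
print(np.percentile(Q,[2,98],axis=0))
plan([(0.46,0.3813,0.12,-64),(0.46,0.3813,0.055,-64)],0)
E
```

```text
[ 350  163   81   87 1122] ((0.5097032189369202, -0.322061151266098), (0.26165372133255005, 0.23158495128154755), 2.9413201808929443) 0.05795528710988693
[[ 0.37739595 -0.43924643  0.04636478]
 [ 0.64086062 -0.2038907   0.06494468]]
{"slide": [[-0.044, -0.05, 0.438], [-0.039, -0.054, 0.438], [-0.033, -0.057, 0.438], [-0.027, -0.06, 0.438], [-0.021, -0.063, 0.438], [-0.0, -0.0, 0.325], [-0.0, -0.0, 0.325]], "turn": [[0.0, -0.0, -0.067], [0.0, -0.0, -0.067], [0.0, -0.0, -0.067], [0.0, -0.0, -0.067], [0.0, -0.0, -0.067], [-0.0, -0.0, 0.0], [-0.0, -0.0, 0.0]], "jaw": [0, 0, 0, 0, 0, 0, 0]}
```

apply_moves:
  slide:
    - [-0.044,-0.05,0.44]
    - [-0.04,-0.054,0.44]
    - [-0.033,-0.057,0.44]
    - [-0.027,-0.06,0.44]
    - [-0.02,-0.063,0.42]
    - [0,0,0.3]
    - [0,0,0]
  turn:
    - [0,0,-0.067]
    - [0,0,-0.067]
    - [0,0,-0.067]
    - [0,0,-0.067]
    - [0,0,-0.067]
    - [0,0,0]
    - [0,0,0]
  jaw: [0,0,0,0,0,0,0]

```text
time_s: 10.55
tcp_pos: [0.4591, 0.378, 0.0866]
eef_rot: [179.6, -0.2, -64.3]
contact_force: [-0.1, -1.1, 0.3]
gripper_width: 0.0879
```

```bash
python3 - <<'E'
from h import *
st();c=cap('wrist','w9')
plan([(0.46,0.3813,0.055,-64)],0,step=0.03)
E
```

```text
t 10.55 [0.4591 0.378  0.0866] [179.59  -0.21 -64.35] F [-0.09 -1.08  0.35] w 0.0879 j [ 58.3  21.4 -20.2  -0.1 -48.8 -32.6]
{"slide": [[-0.009, -0.004, 0.173], [-0.009, -0.004, 0.173]], "turn": [[0.001, -0.001, -0.002], [0.001, -0.001, -0.002]], "jaw": [0, 0]}
```

View pics/w9.png

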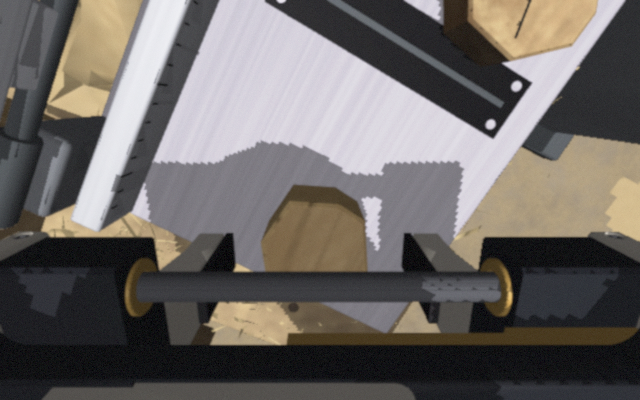

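apply_moves:
  slide:
    - [-0.015,0,0.16]
    - [-0.015,0,0.15]
    - [0,0,0]
    - [0,0,0]
    - [0,0,0]
    - [0,0,0]
  turn:
    - [0,0,0]
    - [0,0,0]
    - [0,0,0]
    - [0,0,0]
    - [0,0,0]
    - [0,0,0]
  jaw: [0,0,0,1,1,1]
  newtons: 30

```text
time_s: 11.2
tcp_pos: [0.4588, 0.3843, 0.0615]
eef_rot: [-179.9, 0.1, -64.2]
contact_force: [-0.1, -0.1, -0.9]
gripper_width: 0.0691
```

```bash
cat >> h.py <<'E'
def tray(dx,dy):
    a=np.radians(2.9); return 0.5097+dx*np.cos(a)-dy*np.sin(a), -0.322+dx*np.sin(a)+dy*np.cos(a)
E
python3 - <<'E'
from h import *
st()
s=r.get_state()['tcp_pos']
x,y=tray(0.05,-0.05); print(x,y)
plan([(0.46,0.38,0.15,-64),(0.48,0.1,0.18,-75),(x,y,0.15,-87),(x,y,0.046,-87)],1)
E
```

```text
t 11.2 [0.4588 0.3843 0.0615] [-1.7989e+02  6.0000e-02 -6.4190e+01] F [-0.07 -0.15 -0.93] w 0.0691 j [ 58.6  23.2 -21.6   0.  -45.1 -32.8]
0.562165614863045 -0.3694063208553736
{"slide": [[0.021, 0.003, -0.442], [0.022, 0.004, -0.442], [0.372, 0.15, -0.043], [0.376, 0.139, -0.043], [0.38, 0.129, -0.043], [0.383, 0.119, -0.043], [0.386, 0.108, -0.043], [0.389, 0.097, -0.043]], "turn": [[-0.001, 0.0, -0.001], [-0.001, 0.0, -0.001], [-0.0, -0.0, 0.018], [-0.0, -0.0, 0.018], [-0.0, -0.0, 0.018], [-0.0, -0.0, 0.018], [-0.0, -0.0, 0.018], [-0.0, -0.0, 0.018]], "jaw": [1, 1, 1, 1, 1, 1, 1, 1]}
{"slide": [[0.392, 0.087, -0.043], [0.432, 0.038, 0.027], [0.432, 0.03, 0.027], [0.433, 0.022, 0.027], [0.433, 0.014, 0.027], [0.433, 0.005, 0.027], [0.433, -0.003, 0.027], [0.433, -0.011, 0.027]], "turn": [[-0.0, -0.0, 0.018], [-0.0, -0.0, 0.013], [-0.0, -0.0, 0.013], [-0.0, -0.0, 0.013], [-0.0, -0.0, 0.013], [-0.0, -0.0, 0.013], [-0.0, -0.0, 0.013], [-0.0, -0.0, 0.013]], "jaw": [1, 1, 1, 1, 1, 1, 1, 1]}
{"slide": [[0.433, -0.019, 0.027], [0.432, -0.028, 0.027], [0.432, -0.036, 0.027], [0.431, -0.044, 0.027], [0.0, -0.0, 0.347], [0.0, -0.0, 0.347], [-0.0, -0.0, 0.347]], "turn": [[-0.0, -0.0, 0.013], [-0.0, -0.0, 0.013], [-0.0, -0.0, 0.013], [-0.0, -0.0, 0.013], [-0.0, 0.0, -0.0], [-0.0, 0.0, -0.0], [-0.0, 0.0, -0.0]], "jaw": [1, 1, 1, 1, 1, 1, 1]}
```

apply_moves:
  slide:
    - [0,0.0,0.06]
    - [0,0,0]
    - [0,0,0]
    - [0,0,0]
    - [0,0,0]
  turn:
    - [0,0,0]
    - [0,0,0]
    - [0,0,0]
    - [0,0,0]
    - [0,0,0]
  jaw: [0.2,0.2,1,1,1]

```text
time_s: 11.7
tcp_pos: [0.4582, 0.3837, 0.054]
eef_rot: [180.0, -0.0, -64.2]
contact_force: [0.0, 0.0, -1.3]
gripper_width: 0.0566
```

apply_moves:
  slide:
    - [0,0,0]
    - [0,0,-0.2]
    - [0,0,-0.3]
    - [0,0,-0.4]
    - [0,0,0]
    - [0,0,0]
  turn:
    - [0,0,0]
    - [0,0,0]
    - [0,0,0]
    - [0,0,0]
    - [0,0,0]
    - [0,0,0]
  jaw: [1,1,1,1,1,1]

```text
time_s: 12.3
tcp_pos: [0.4584, 0.3841, 0.1451]
eef_rot: [-179.9, 0.1, -64.2]
contact_force: [-0.5, -0.3, -1.4]
gripper_width: 0.0563
```

```bash
python3 - <<'E'
from h import *
st(); cap('wrist','w10')
x,y=tray(0.05,-0.05)
plan([(0.48,0.1,0.18,-75),(x,y,0.13,-87)],1)
E
```

```text
t 12.3 [0.4584 0.3841 0.1451] [-1.7989e+02  8.0000e-02 -6.4200e+01] F [-0.48 -0.32 -1.38] w 0.0563 j [ 58.7  17.8 -16.7  -0.  -55.4 -32.8]
{"slide": [[0.378, 0.148, -0.052], [0.382, 0.138, -0.052], [0.386, 0.127, -0.052], [0.389, 0.117, -0.052], [0.392, 0.106, -0.052], [0.395, 0.096, -0.052], [0.397, 0.085, -0.052], [0.432, 0.038, 0.045]], "turn": [[0.0, 0.0, 0.018], [0.0, 0.0, 0.018], [0.0, 0.0, 0.018], [0.0, 0.0, 0.018], [0.0, 0.0, 0.018], [0.0, 0.0, 0.018], [0.0, 0.0, 0.018], [0.0, -0.0, 0.013]], "jaw": [1, 1, 1, 1, 1, 1, 1, 1]}
{"slide": [[0.432, 0.03, 0.045], [0.433, 0.022, 0.045], [0.433, 0.014, 0.045], [0.433, 0.005, 0.045], [0.433, -0.003, 0.045], [0.433, -0.011, 0.045], [0.433, -0.019, 0.045], [0.432, -0.028, 0.045]], "turn": [[0.0, -0.0, 0.013], [0.0, -0.0, 0.013], [0.0, -0.0, 0.013], [0.0, -0.0, 0.013], [0.0, -0.0, 0.013], [0.0, -0.0, 0.013], [0.0, -0.0, 0.013], [0.0, -0.0, 0.013]], "jaw": [1, 1, 1, 1, 1, 1, 1, 1]}
{"slide": [[0.432, -0.036, 0.045], [0.431, -0.044, 0.045]], "turn": [[0.0, -0.0, 0.013], [0.0, -0.0, 0.013]], "jaw": [1, 1]}
```

View pics/w10.png

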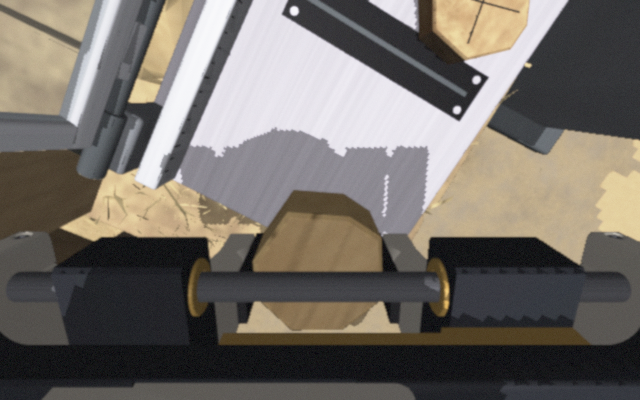

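apply_moves:
  slide:
    - [0.38,0.15,-0.05]
    - [0.38,0.14,-0.05]
    - [0.385,0.13,-0.05]
    - [0.39,0.12,-0.05]
    - [0.39,0.105,-0.05]
    - [0.395,0.095,-0.05]
    - [0.4,0.085,-0.05]
    - [0.43,0.04,0.045]
  turn:
    - [0,0,0.018]
    - [0,0,0.018]
    - [0,0,0.018]
    - [0,0,0.018]
    - [0,0,0.018]
    - [0,0,0.018]
    - [0,0,0.018]
    - [0,0,0.013]
  jaw: [1,1,1,1,1,1,1,1]

```text
time_s: 13.15
tcp_pos: [0.4864, 0.0557, 0.1745]
eef_rot: [-180.0, 0.0, -76.2]
contact_force: [1.6, 0.4, -0.6]
gripper_width: 0.0567
```

apply_moves:
  slide:
    - [0.43,0.03,0.045]
    - [0.43,0.02,0.045]
    - [0.43,0.01,0.045]
    - [0.43,0.005,0.045]
    - [0.43,0,0.045]
    - [0.43,-0.01,0.045]
    - [0.43,-0.02,0.045]
    - [0.43,-0.03,0.045]
  turn:
    - [0,0,0.013]
    - [0,0,0.013]
    - [0,0,0.013]
    - [0,0,0.013]
    - [0,0,0.013]
    - [0,0,0.013]
    - [0,0,0.013]
    - [0,0,0.013]
  jaw: [1,1,1,1,1,1,1,1]

```text
time_s: 13.95
tcp_pos: [0.545, -0.2836, 0.1366]
eef_rot: [179.8, 0.1, -85.1]
contact_force: [0.9, 0.6, -0.2]
gripper_width: 0.0567
```

apply_moves:
  slide:
    - [0.43,-0.04,0.045]
    - [0.43,-0.045,0.045]
    - [0,0,0]
    - [0,0,0]
  turn:
    - [0,0,0.013]
    - [0,0,0.013]
    - [0,0,0]
    - [0,0,0]
  jaw: [1,1,1,1]

```text
time_s: 14.35
tcp_pos: [0.5594, -0.3677, 0.1269]
eef_rot: [179.8, 0.1, -87.4]
contact_force: [0.1, 0.3, -1.0]
gripper_width: 0.0567
```

```bash
python3 - <<'E'
from h import *
st(); cap('wrist','w11')
x,y=tray(0.05,-0.05); print(x,y)
plan([(x,y,0.046,-87)],1)
E
```

```text
t 14.35 [ 0.5594 -0.3677  0.1269] [ 1.7979e+02  1.0000e-01 -8.7440e+01] F [ 0.08  0.32 -1.02] w 0.0567 j [-16.7  25.   -8.   -0.  -57.2  19.3]
0.562165614863045 -0.3694063208553736
{"slide": [[0.014, -0.013, 0.408], [0.014, -0.012, 0.408]], "turn": [[0.001, 0.0, -0.002], [0.001, 0.0, -0.002]], "jaw": [1, 1]}
```

View pics/w11.png

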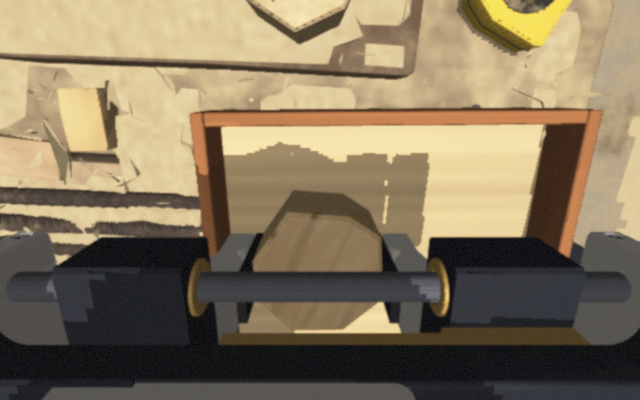

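apply_moves:
  slide:
    - [0,0.02,0.4]
    - [0,0.02,0.38]
    - [0,0,0.02]
    - [0,0,0]
    - [0,0,0]
    - [0,0,0]
    - [0,0,-0.3]
    - [0,0,-0.4]
  turn:
    - [0,0,0]
    - [0,0,0]
    - [0,0,0]
    - [0,0,0]
    - [0,0,0]
    - [0,0,0]
    - [0,0,0]
    - [0,0,0]
  jaw: [1,1,1,1,0.2,0.2,0.2,0.2]

```text
time_s: 15.2
tcp_pos: [0.5562, -0.3669, 0.12]
eef_rot: [179.9, 0.0, -87.3]
contact_force: [1.5, -0.2, 0.4]
gripper_width: 0.0699
```

```bash
python3 - <<'E'
from h import *
st(); cap('wrist','w12'); c=cap('top','t12'); pieces(c,minn=30); print('tray'); pieces(c,zlo=0.04,zhi=0.075,xr=(0.395,0.625),yr=(-0.42,-0.22),minn=30)
plan([(0.53,-0.25,0.2,-85),(0.47,0.05,0.22,-70),(0.4287,0.225,0.15,-58)],0)
E
```

```text
t 15.2 [ 0.5562 -0.3669  0.12  ] [ 1.7989e+02  5.0000e-02 -8.7300e+01] F [ 1.46 -0.16  0.35] w 0.0699 j [-16.7  25.1  -9.   -0.  -56.1  19.4]
140 [229, 208, 23, 24, 247] zmax 0.059 all [0.4521 0.1287] [0.0401 0.0745] 62.9 | top [0.4376 0.1335] [0.0315 0.0458] 60.0
173 [194, 214, 25, 22, 261] zmax 0.0756 all [0.4372 0.2342] [0.0521 0.0677] 35.9 | top [0.4358 0.2288] [0.0412 0.0603] 36.0
tray
1 [395, 181, 10, 19, 123] zmax 0.0616 all [ 0.5586 -0.3532] [0.0541 0.027 ] 4.1 | top [ 0.56   -0.3529] [0.0507 0.0248] 0.2
{"slide": [[-0.3, 0.061, -0.183], [-0.301, 0.058, -0.183], [-0.302, 0.056, -0.182], [-0.303, 0.053, -0.181], [-0.434, 0.048, -0.029], [-0.436, 0.032, -0.029], [-0.437, 0.015, -0.029], [-0.437, -0.001, -0.029]], "turn": [[-0.002, -0.001, -0.006], [-0.002, -0.001, -0.006], [-0.002, -0.001, -0.006], [-0.002, -0.001, -0.006], [-0.0, 0.0, -0.025], [-0.0, 0.0, -0.025], [-0.0, 0.0, -0.025], [-0.0, 0.0, -0.025]], "jaw": [0, 0, 0, 0, 0, 0, 0, 0]}
{"slide": [[-0.437, -0.017, -0.029], [-0.436, -0.034, -0.029], [-0.434, -0.05, -0.029], [-0.357, -0.042, 0.14], [-0.355, -0.057, 0.14], [-0.352, -0.072, 0.14], [-0.349, -0.087, 0.14], [-0.345, -0.101, 0.14]], "turn": [[-0.0, 0.0, -0.025], [-0.0, 0.0, -0.025], [-0.0, 0.0, -0.025], [0.0, 0.0, -0.028], [0.0, 0.0, -0.028], [0.0, 0.0, -0.028], [0.0, 0.0, -0.028], [0.0, 0.0, -0.028]], "jaw": [0, 0, 0, 0, 0, 0, 0, 0]}
```

View pics/w12.png

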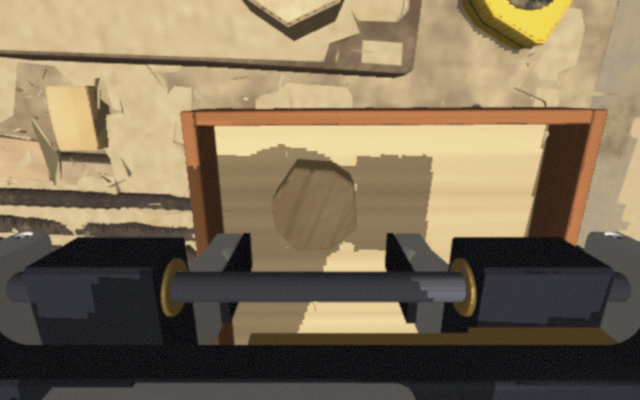

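apply_moves:
  slide:
    - [-0.3,0.06,-0.18]
    - [-0.3,0.06,-0.18]
    - [-0.3,0.055,-0.18]
    - [-0.3,0.05,-0.18]
    - [-0.43,0.05,-0.03]
    - [-0.435,0.03,-0.03]
    - [-0.435,0.015,-0.03]
    - [-0.435,0,-0.03]
  turn:
    - [0,0,-0.006]
    - [0,0,-0.006]
    - [0,0,-0.006]
    - [0,0,-0.006]
    - [0,0,-0.025]
    - [0,0,-0.025]
    - [0,0,-0.025]
    - [0,0,-0.025]
  jaw: [0,0,0,0,0,0,0,0]

```text
time_s: 16.1
tcp_pos: [0.4937, -0.0766, 0.2055]
eef_rot: [-179.8, -0.0, -76.6]
contact_force: [0.6, -0.0, 0.2]
gripper_width: 0.0878
```

apply_moves:
  slide:
    - [-0.435,-0.02,-0.03]
    - [-0.435,-0.035,-0.03]
    - [-0.435,-0.05,-0.03]
    - [-0.355,-0.04,0]
    - [-0.355,-0.055,0]
    - [-0.35,-0.07,0]
    - [-0.35,-0.085,0]
    - [-0.345,-0.1,0]
  turn:
    - [0,0,-0.025]
    - [0,0,-0.025]
    - [0,0,-0.025]
    - [0,0,-0.028]
    - [0,0,-0.028]
    - [0,0,-0.028]
    - [0,0,-0.028]
    - [0,0,-0.028]
  jaw: [0,0,0,0,0,0,0,0]

```text
time_s: 16.9
tcp_pos: [0.4273, 0.2268, 0.2144]
eef_rot: [-179.8, 0.1, -58.0]
contact_force: [1.6, 0.4, -1.0]
gripper_width: 0.0875
```

apply_moves:
  slide:
    - [0,0,0]
    - [0,0,0]
    - [0,0,0]
  turn:
    - [0,0,0]
    - [0,0,0]
    - [0,0,0]
  jaw: [0,0,0]

```text
time_s: 17.2
tcp_pos: [0.4276, 0.2245, 0.2134]
eef_rot: [-179.9, 0.0, -58.2]
contact_force: [0.0, 0.1, 0.0]
gripper_width: 0.0872
```

```bash
python3 - <<'E'
from h import *
st(); c=cap('wrist','w13'); pieces(c)
E
```

```text
t 17.2 [0.4276 0.2245 0.2134] [-1.7992e+02  2.0000e-02 -5.8190e+01] F [0.02 0.07 0.02] w 0.0872 j [ 51.1   3.4 -25.2   0.  -61.3 -19.3]
2 [328, 39, 71, 94, 3273] zmax 0.0591 all [0.4415 0.1301] [0.0323 0.0777] 60.0 | top [0.4262 0.1389] [0.0321 0.0425] 60.1
8 [286, 147, 65, 70, 3693] zmax 0.07 all [0.4286 0.2242] [0.0572 0.0613] 32.3 | top [0.4287 0.2243] [0.057  0.0612] 32.2
```

View pics/w13.png

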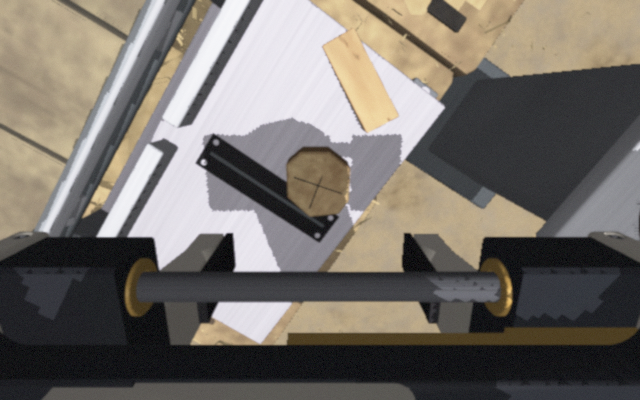

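apply_moves:
  slide:
    - [0,0.01,0.4]
    - [0,0,0.4]
    - [0,0,0.4]
    - [0,0,0.38]
    - [0,0,0]
    - [0,0,0]
    - [0,0,0]
    - [0,0,0]
  turn:
    - [0,0,0]
    - [0,0,0]
    - [0,0,0]
    - [0,0,0]
    - [0,0,0]
    - [0,0,0]
    - [0,0,0]
    - [0,0,0]
  jaw: [0,0,0,0,0,0,1,1]

```text
time_s: 18.05
tcp_pos: [0.4272, 0.2246, 0.0558]
eef_rot: [-179.9, 0.0, -58.2]
contact_force: [-0.2, 0.8, -0.3]
gripper_width: 0.0768
```

apply_moves:
  slide:
    - [0,0,0]
    - [0,0,0]
    - [0,0,0]
    - [0,0,0]
    - [0,0,-0.2]
    - [0,0,-0.3]
    - [0,0,-0.45]
    - [0,0,0]
  turn:
    - [0,0,0]
    - [0,0,0]
    - [0,0,0]
    - [0,0,0]
    - [0,0,0]
    - [0,0,0]
    - [0,0,0]
    - [0,0,0]
  jaw: [1,1,1,1,1,1,1,1]

```text
time_s: 18.85
tcp_pos: [0.4291, 0.2266, 0.1548]
eef_rot: [-179.5, 0.1, -58.1]
contact_force: [-0.1, 1.0, -0.0]
gripper_width: 0.0569
```

```bash
python3 - <<'E'
from h import *
st(); cap('wrist','w14')
x,y=tray(-0.045,0.05); print(x,y)
plan([(0.46,0.05,0.18,-70),(x,y,0.13,-87)],1)
E
```

```text
t 18.85 [0.4291 0.2266 0.1548] [-1.7949e+02  8.0000e-02 -5.8100e+01] F [-0.12  0.96 -0.03] w 0.0569 j [ 51.2   6.8 -30.    0.1 -52.7 -19.4]
0.462227981922876 -0.2743407144442428
{"slide": [[0.332, 0.131, -0.057], [0.337, 0.117, -0.057], [0.342, 0.103, -0.056], [0.346, 0.089, -0.056], [0.349, 0.074, -0.056], [0.382, 0.136, 0.063], [0.387, 0.122, 0.063], [0.391, 0.107, 0.063]], "turn": [[-0.001, 0.0, 0.028], [-0.001, 0.0, 0.028], [-0.001, 0.0, 0.028], [-0.001, 0.0, 0.028], [-0.001, 0.0, 0.028], [0.0, -0.0, 0.025], [0.0, -0.0, 0.025], [0.0, -0.0, 0.025]], "jaw": [1, 1, 1, 1, 1, 1, 1, 1]}
{"slide": [[0.395, 0.093, 0.062], [0.398, 0.078, 0.062], [0.4, 0.063, 0.062], [0.403, 0.048, 0.062], [0.404, 0.033, 0.062]], "turn": [[0.0, -0.0, 0.025], [0.0, -0.0, 0.025], [0.0, -0.0, 0.025], [0.0, -0.0, 0.025], [0.0, -0.0, 0.025]], "jaw": [1, 1, 1, 1, 1]}
```

View pics/w14.png

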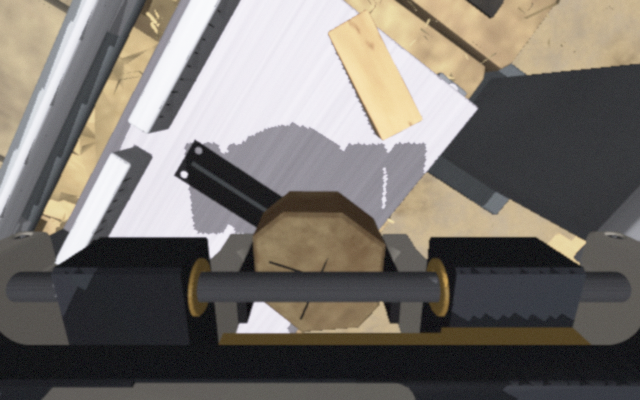

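apply_moves:
  slide:
    - [0.33,0.13,-0.06]
    - [0.34,0.12,-0.06]
    - [0.34,0.1,-0.06]
    - [0.345,0.09,-0.06]
    - [0.35,0.075,-0.06]
    - [0.38,0.135,0.06]
    - [0.385,0.12,0.06]
    - [0.39,0.105,0.06]
  turn:
    - [0,0,0.028]
    - [0,0,0.028]
    - [0,0,0.028]
    - [0,0,0.028]
    - [0,0,0.028]
    - [0,0,0.025]
    - [0,0,0.025]
    - [0,0,0.025]
  jaw: [1,1,1,1,1,1,1,1]

```text
time_s: 19.7
tcp_pos: [0.458, -0.0738, 0.1603]
eef_rot: [179.9, 0.0, -76.7]
contact_force: [1.5, -1.0, -0.0]
gripper_width: 0.0566
```

apply_moves:
  slide:
    - [0.395,0.09,0.06]
    - [0.4,0.08,0.06]
    - [0.4,0.065,0.06]
    - [0.4,0.05,0.06]
    - [0.4,0.035,0.06]
    - [0,0,0]
    - [0,0,0]
  turn:
    - [0,0,0.025]
    - [0,0,0.025]
    - [0,0,0.025]
    - [0,0,0.025]
    - [0,0,0.025]
    - [0,0,0]
    - [0,0,0]
  jaw: [1,1,1,1,1,1,1]

```text
time_s: 20.4
tcp_pos: [0.4575, -0.2751, 0.1299]
eef_rot: [179.8, 0.1, -87.5]
contact_force: [-0.3, 0.1, -0.2]
gripper_width: 0.0564
```

```bash
python3 - <<'E'
from h import *
st(); cap('wrist','w15')
x,y=tray(-0.045,0.05)
plan([(x,y,0.046,-87)],1)
E
```

```text
t 20.4 [ 0.4575 -0.2751  0.1299] [ 1.7983e+02  6.0000e-02 -8.7540e+01] F [-0.31  0.06 -0.24] w 0.0564 j [-10.   13.3 -25.5  -0.  -51.4  12.5]
{"slide": [[0.001, -0.022, 0.422], [0.001, -0.022, 0.422]], "turn": [[0.001, 0.0, -0.003], [0.001, 0.0, -0.003]], "jaw": [1, 1]}
```

View pics/w15.png

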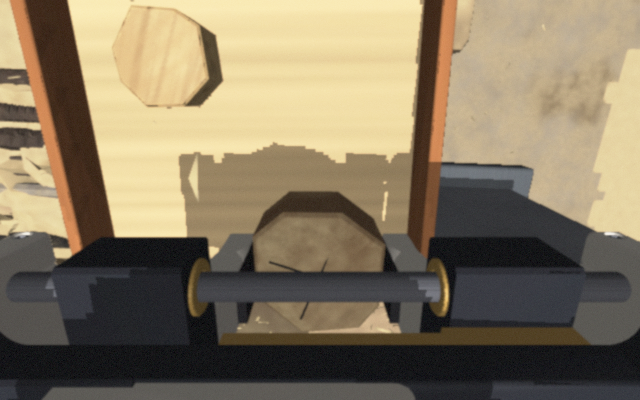

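apply_moves:
  slide:
    - [0,-0.05,0.4]
    - [0,-0.05,0.4]
    - [0,0,0.03]
    - [0,0,0]
    - [0,0,0]
    - [0,0,0]
    - [0,0,-0.3]
    - [0,0,-0.45]
  turn:
    - [0,0,0]
    - [0,0,0]
    - [0,0,0]
    - [0,0,0]
    - [0,0,0]
    - [0,0,0]
    - [0,0,0]
    - [0,0,0]
  jaw: [1,1,1,1,0.2,0.2,0.2,0.2]

```text
time_s: 21.25
tcp_pos: [0.4675, -0.2737, 0.1239]
eef_rot: [179.8, 0.1, -87.4]
contact_force: [1.4, -0.3, 0.1]
gripper_width: 0.07
```

```bash
python3 - <<'E'
from h import *
st(); cap('wrist','w16')
u=np.array([-0.866,0.5]); m=np.array([0.4415,0.1301]); g=m+u*(0.0389-0.0415+0.008); print(g)
plan([(0.47,-0.1,0.18,-70),(0.46,0.1,0.18,-45),(g[0]-0.02,g[1]+0.03,0.17,-30)],0)
E
```

```text
t 21.25 [ 0.4675 -0.2737  0.1239] [ 1.7983e+02  5.0000e-02 -8.7410e+01] F [ 1.35 -0.28  0.11] w 0.07 j [ -9.6  14.4 -25.   -0.  -50.9  12.2]
[0.4368236 0.1328   ]
{"slide": [[-0.351, -0.013, -0.095], [-0.349, -0.034, -0.095], [-0.347, -0.055, -0.095], [-0.343, -0.076, -0.094], [-0.338, -0.096, -0.094], [-0.383, -0.118, -0.0], [-0.371, -0.151, -0.0], [-0.356, -0.183, -0.0]], "turn": [[-0.001, -0.001, -0.04], [-0.001, -0.001, -0.04], [-0.001, -0.001, -0.04], [-0.001, -0.001, -0.04], [-0.001, -0.001, -0.04], [0.0, 0.0, -0.058], [0.0, 0.0, -0.058], [0.0, 0.0, -0.058]], "jaw": [0, 0, 0, 0, 0, 0, 0, 0]}
{"slide": [[-0.339, -0.213, -0.0], [-0.319, -0.242, -0.0], [-0.375, -0.069, 0.05], [-0.362, -0.118, 0.05]], "turn": [[0.0, 0.0, -0.058], [0.0, 0.0, -0.058], [-0.0, 0.0, -0.087], [-0.0, 0.0, -0.087]], "jaw": [0, 0, 0, 0]}
```

View pics/w16.png

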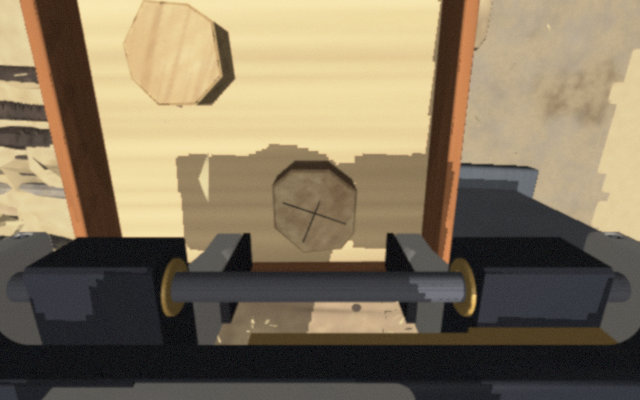

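apply_moves:
  slide:
    - [-0.35,-0.015,-0.095]
    - [-0.35,-0.035,-0.095]
    - [-0.345,-0.055,-0.095]
    - [-0.345,-0.075,-0.095]
    - [-0.34,-0.095,-0.095]
    - [-0.385,-0.12,0]
    - [-0.37,-0.15,0]
    - [-0.355,-0.185,0]
  turn:
    - [0,0,-0.04]
    - [0,0,-0.04]
    - [0,0,-0.04]
    - [0,0,-0.04]
    - [0,0,-0.04]
    - [0,0,-0.058]
    - [0,0,-0.058]
    - [0,0,-0.058]
  jaw: [0,0,0,0,0,0,0,0]

```text
time_s: 22.1
tcp_pos: [0.4623, 0.0235, 0.1729]
eef_rot: [-179.8, -0.0, -55.0]
contact_force: [0.5, -0.0, -0.2]
gripper_width: 0.0875
```

apply_moves:
  slide:
    - [-0.34,-0.21,0]
    - [-0.32,-0.24,0]
    - [-0.375,-0.07,0.05]
    - [-0.36,-0.12,0.05]
    - [0,0,0]
    - [0,0,0]
  turn:
    - [0,0,-0.058]
    - [0,0,-0.058]
    - [0,0,-0.087]
    - [0,0,-0.087]
    - [0,0,0]
    - [0,0,0]
  jaw: [0,0,0,0,0,0]

```text
time_s: 22.7
tcp_pos: [0.4155, 0.1658, 0.1624]
eef_rot: [-179.9, -0.0, -30.2]
contact_force: [1.1, -0.8, -0.1]
gripper_width: 0.0876
```

```bash
python3 - <<'E'
from h import *
st(); c=cap('wrist','w17'); pieces(c)
E
```

```text
t 22.7 [0.4155 0.1658 0.1624] [-1.7985e+02 -4.0000e-02 -3.0220e+01] F [ 1.12 -0.76 -0.09] w 0.0876 j [ 47.1   2.7 -33.4   0.  -53.7  12.6]
10 [321, 95, 42, 104, 4142] zmax 0.0592 all [0.4413 0.13  ] [0.0321 0.0773] 60.0 | top [0.4257 0.139 ] [0.0321 0.0412] 59.8
```

View pics/w17.png

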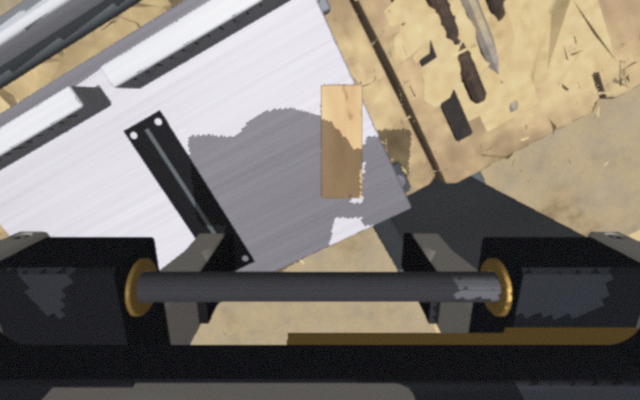

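```bash
python3 - <<'E'
from h import *
plan([(0.4368,0.1326,0.09,-30),(0.4368,0.1326,0.0515,-30)],0.3,step=0.035)
E
```

```text
{"slide": [[0.115, 0.059, 0.241], [0.115, 0.059, 0.241], [0.115, 0.059, 0.241], [0.0, -0.0, 0.193], [0.0, -0.0, 0.192]], "turn": [[-0.001, -0.0, -0.001], [-0.001, -0.0, -0.001], [-0.001, -0.0, -0.001], [0.0, 0.0, -0.0], [0.0, 0.0, -0.0]], "jaw": [0.3, 0.3, 0.3, 0.3, 0.3]}
```

apply_moves:
  slide:
    - [0.115,0.06,0.24]
    - [0.115,0.06,0.24]
    - [0.115,0.06,0.24]
    - [0,0,0.19]
    - [0,0,0.18]
    - [0,0,0]
    - [0,0,0]
  turn:
    - [0,0,0]
    - [0,0,0]
    - [0,0,0]
    - [0,0,0]
    - [0,0,0]
    - [0,0,0]
    - [0,0,0]
  jaw: [0.3,0.3,0.3,0.3,0.3,0.3,0.3]

```text
time_s: 23.45
tcp_pos: [0.4368, 0.1311, 0.0526]
eef_rot: [180.0, -0.0, -30.4]
contact_force: [-0.3, -0.3, 1.2]
gripper_width: 0.0619
```

```bash
python3 - <<'E'
from h import *
st(); c=cap('wrist','w18')
E
```

```text
t 23.45 [0.4368 0.1311 0.0526] [ 1.7999e+02 -1.0000e-02 -3.0430e+01] F [-0.28 -0.33  1.24] w 0.0619 j [ 41.6  12.8 -40.    0.  -37.3  18. ]
```

View pics/w18.png

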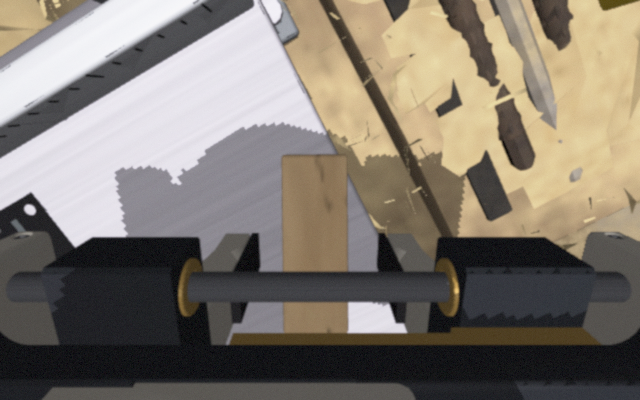

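apply_moves:
  slide:
    - [0,0,0.01]
    - [0,0,0]
    - [0,0,0]
    - [0,0,0]
    - [0,0,0]
    - [0,0,-0.2]
    - [0,0,-0.4]
    - [0,0,-0.4]
  turn:
    - [0,0,0]
    - [0,0,0]
    - [0,0,0]
    - [0,0,0]
    - [0,0,0]
    - [0,0,0]
    - [0,0,0]
    - [0,0,0]
  jaw: [1,1,1,1,1,1,1,1]

```text
time_s: 24.3
tcp_pos: [0.4356, 0.1313, 0.1518]
eef_rot: [179.9, 0.0, -30.3]
contact_force: [1.1, 0.3, -0.4]
gripper_width: 0.0317
```

```bash
python3 - <<'E'
from h import *
st(); c=cap('wrist','w19')
x,y=tray(-0.045,-0.045); print(x,y)
plan([(0.47,-0.06,0.18,-60),(x,y,0.12,-87)],1)
E
```

```text
t 24.3 [0.4356 0.1313 0.1518] [ 1.7987e+02  4.0000e-02 -3.0320e+01] F [ 1.06  0.35 -0.44] w 0.0317 j [ 41.7   4.4 -33.2  -0.  -52.5  18. ]
0.4670343112301638 -0.36921905337674044
{"slide": [[0.248, 0.302, -0.044], [0.278, 0.275, -0.043], [0.305, 0.245, -0.043], [0.329, 0.212, -0.043], [0.349, 0.177, -0.043], [0.333, 0.196, 0.075], [0.344, 0.177, 0.075], [0.354, 0.156, 0.075]], "turn": [[-0.001, -0.0, 0.069], [-0.001, -0.0, 0.069], [-0.001, -0.0, 0.069], [-0.001, -0.0, 0.069], [-0.001, -0.0, 0.069], [0.0, -0.0, 0.039], [0.0, -0.0, 0.039], [0.0, -0.0, 0.039]], "jaw": [1, 1, 1, 1, 1, 1, 1, 1]}
{"slide": [[0.362, 0.135, 0.075], [0.37, 0.113, 0.075], [0.376, 0.091, 0.075], [0.38, 0.069, 0.075], [0.384, 0.047, 0.075]], "turn": [[0.0, -0.0, 0.039], [0.0, -0.0, 0.039], [0.0, -0.0, 0.039], [0.0, -0.0, 0.039], [0.0, -0.0, 0.039]], "jaw": [1, 1, 1, 1, 1]}
```

View pics/w19.png

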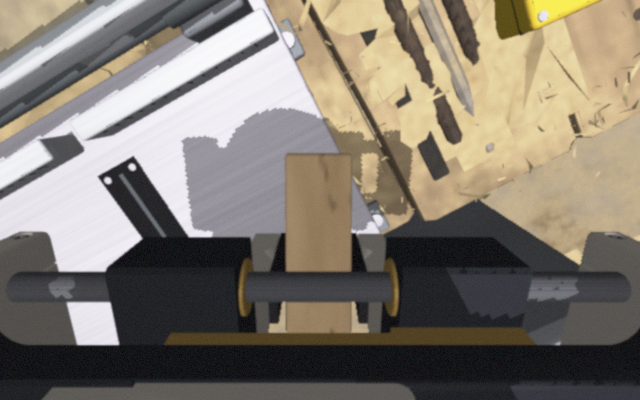

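apply_moves:
  slide:
    - [0.25,0.3,-0.045]
    - [0.28,0.275,-0.045]
    - [0.305,0.245,-0.045]
    - [0.33,0.21,-0.045]
    - [0.35,0.175,-0.045]
    - [0.33,0.195,0.075]
    - [0.345,0.175,0.075]
    - [0.355,0.155,0.075]
  turn:
    - [0,0,0.069]
    - [0,0,0.069]
    - [0,0,0.069]
    - [0,0,0.069]
    - [0,0,0.069]
    - [0,0,0.039]
    - [0,0,0.039]
    - [0,0,0.039]
  jaw: [1,1,1,1,1,1,1,1]

```text
time_s: 25.15
tcp_pos: [0.467, -0.1785, 0.1509]
eef_rot: [-180.0, -0.0, -70.2]
contact_force: [1.4, -0.2, -0.6]
gripper_width: 0.0314
```

apply_moves:
  slide:
    - [0.36,0.135,0.075]
    - [0.37,0.115,0.075]
    - [0.375,0.09,0.075]
    - [0.38,0.07,0.075]
    - [0.32,0.045,0.075]
    - [0,0,0]
    - [0,0,0]
  turn:
    - [0,0,0.039]
    - [0,0,0.039]
    - [0,0,0.039]
    - [0,0,0.039]
    - [0,0,0.039]
    - [0,0,0]
    - [0,0,0]
  jaw: [1,1,1,1,1,1,1]

```text
time_s: 25.85
tcp_pos: [0.4643, -0.3642, 0.1126]
eef_rot: [179.9, 0.0, -86.9]
contact_force: [0.4, 0.6, 0.2]
gripper_width: 0.0316
```

```bash
python3 - <<'E'
from h import *
st(); c=cap('wrist','w20')
plan([(0.467,-0.361,0.040,-87)],1)
E
```

```text
t 25.85 [ 0.4643 -0.3642  0.1126] [ 1.7991e+02  4.0000e-02 -8.6880e+01] F [0.37 0.6  0.19] w 0.0316 j [-19.1  19.1 -19.6  -0.  -51.3  22.3]
{"slide": [[-0.012, -0.013, 0.366], [-0.012, -0.012, 0.366]], "turn": [[0.0, 0.0, 0.001], [0.0, 0.0, 0.001]], "jaw": [1, 1]}
```

View pics/w20.png

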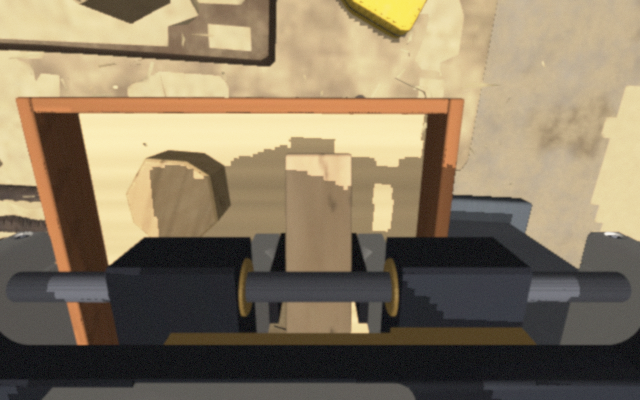

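apply_moves:
  slide:
    - [-0.02,0,0.35]
    - [-0.02,0,0.34]
    - [0,0,0.03]
    - [0,0,0]
    - [0,0,0]
    - [0,0,0]
    - [0,0,-0.3]
    - [0,0,-0.45]
  turn:
    - [0,0,0]
    - [0,0,0]
    - [0,0,0]
    - [0,0,0]
    - [0,0,0]
    - [0,0,0]
    - [0,0,0]
    - [0,0,0]
  jaw: [1,1,1,1,0.45,0.45,0.45,0.45]

```text
time_s: 26.7
tcp_pos: [0.4636, -0.3592, 0.1164]
eef_rot: [179.8, 0.1, -86.8]
contact_force: [1.6, -0.3, 0.6]
gripper_width: 0.0478
```

apply_moves:
  slide:
    - [-0.3,0,-0.4]
    - [-0.4,0,-0.4]
    - [0,0,0]
    - [0,0,0]
  turn:
    - [0,0,0]
    - [0,0,0]
    - [0,0,0]
    - [0,0,0]
  jaw: [0.45,0.45,0.45,0.45]

```text
time_s: 27.1
tcp_pos: [0.4621, -0.294, 0.1947]
eef_rot: [-179.7, -0.1, -86.7]
contact_force: [1.5, -0.3, -1.0]
gripper_width: 0.0481
```

```bash
python3 - <<'E'
from h import *
st(); c=cap('wrist','w21');c=cap('side','s21')
E
```

```text
t 27.1 [ 0.4621 -0.294   0.1947] [-1.7971e+02 -8.0000e-02 -8.6700e+01] F [ 1.46 -0.34 -1.05] w 0.0481 j [-12.   10.5 -19.5   0.  -59.7  15.3]
```

View pics/w21.png

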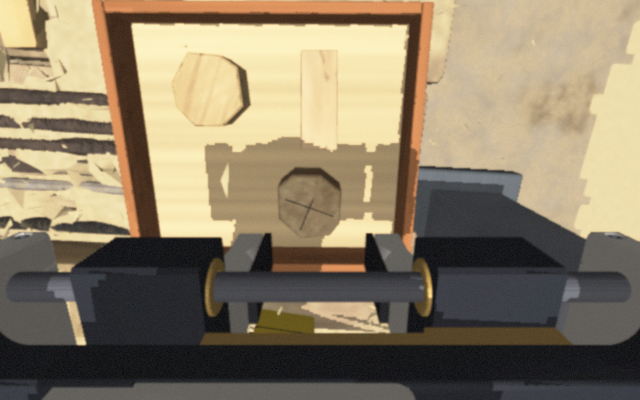

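View pics/s21.png

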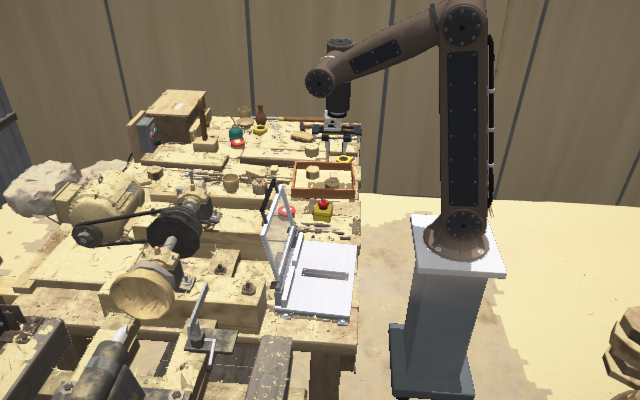

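```bash
python3 - <<'E'
from h import *
plan([(0.50,-0.08,0.38,-90),(0.637,0.2545,0.39,-93)],0.4)
E
```

```text
{"slide": [[-0.303, -0.073, -0.268], [-0.303, -0.07, -0.268], [-0.304, -0.068, -0.268], [-0.304, -0.066, -0.268], [-0.305, -0.063, -0.268], [-0.306, -0.061, -0.268], [-0.306, -0.058, -0.268], [-0.372, -0.152, -0.011]], "turn": [[-0.0, 0.0, 0.005], [-0.0, 0.0, 0.005], [-0.0, 0.0, 0.005], [-0.0, 0.0, 0.005], [-0.0, 0.0, 0.005], [-0.0, 0.0, 0.005], [-0.0, 0.0, 0.005], [-0.0, -0.0, 0.004]], "jaw": [0.4, 0.4, 0.4, 0.4, 0.4, 0.4, 0.4, 0.4]}
{"slide": [[-0.373, -0.15, -0.011], [-0.373, -0.148, -0.011], [-0.374, -0.146, -0.011], [-0.375, -0.144, -0.011], [-0.376, -0.141, -0.011], [-0.377, -0.139, -0.011], [-0.378, -0.137, -0.011], [-0.378, -0.135, -0.011]], "turn": [[-0.0, -0.0, 0.004], [-0.0, -0.0, 0.004], [-0.0, -0.0, 0.004], [-0.0, -0.0, 0.004], [-0.0, -0.0, 0.004], [-0.0, -0.0, 0.004], [-0.0, -0.0, 0.004], [-0.0, -0.0, 0.004]], "jaw": [0.4, 0.4, 0.4, 0.4, 0.4, 0.4, 0.4, 0.4]}
```

apply_moves:
  slide:
    - [-0.3,-0.07,-0.27]
    - [-0.3,-0.07,-0.27]
    - [-0.305,-0.07,-0.27]
    - [-0.305,-0.065,-0.27]
    - [-0.305,-0.065,-0.27]
    - [-0.305,-0.06,-0.27]
    - [-0.305,-0.06,-0.27]
    - [-0.37,-0.15,-0.01]
  turn:
    - [0,0,0.005]
    - [0,0,0.005]
    - [0,0,0.005]
    - [0,0,0.005]
    - [0,0,0.005]
    - [0,0,0.005]
    - [0,0,0.005]
    - [0,0,0.004]
  jaw: [0.4,0.4,0.4,0.4,0.4,0.4,0.4,0.4]

```text
time_s: 28.0
tcp_pos: [0.516, -0.0434, 0.3853]
eef_rot: [-179.7, -0.0, -90.2]
contact_force: [0.8, 0.3, 0.1]
gripper_width: 0.0524
```

apply_moves:
  slide:
    - [-0.37,-0.15,-0.01]
    - [-0.375,-0.15,-0.01]
    - [-0.375,-0.145,-0.01]
    - [-0.375,-0.145,-0.01]
    - [-0.375,-0.14,-0.01]
    - [-0.375,-0.14,-0.01]
    - [-0.38,-0.135,-0.01]
    - [-0.38,-0.135,-0.01]
  turn:
    - [0,0,0.004]
    - [0,0,0.004]
    - [0,0,0.004]
    - [0,0,0.004]
    - [0,0,0.004]
    - [0,0,0.004]
    - [0,0,0.004]
    - [0,0,0.004]
  jaw: [0.4,0.4,0.4,0.4,0.4,0.4,0.4,0.4]

```text
time_s: 28.8
tcp_pos: [0.6369, 0.2552, 0.3881]
eef_rot: [179.9, -0.1, -93.0]
contact_force: [-0.3, -1.3, 0.1]
gripper_width: 0.0526
```

apply_moves:
  slide:
    - [0,0,0]
    - [0,0,0]
  turn:
    - [0,0,0]
    - [0,0,0]
  jaw: [0.4,0.4]

```text
time_s: 29.0
tcp_pos: [0.6365, 0.2546, 0.3871]
eef_rot: [179.8, -0.2, -92.9]
contact_force: [0.2, 0.1, -0.5]
gripper_width: 0.0526
```

```bash
python3 - <<'E'
from h import *
st(); c=cap('wrist','w22');P=cloud(c)
m=(P[...,2]>0.30)&(P[...,2]<0.345)&(P[...,1]<0.24); m[225:]=False
Q=P[m]; 
if len(Q): print(len(Q),Q.min(0),Q.max(0),np.median(Q,0))
plan([(0.637,0.2545,0.325,-93)],0.4)
E
```

```text
t 29.0 [0.6365 0.2546 0.3871] [ 1.7981e+02 -1.6000e-01 -9.2880e+01] F [ 0.23  0.09 -0.55] w 0.0526 j [ 38.   19.1  17.   -0.  -88.2 -40.9]
2626 [0.62259629 0.16883699 0.30042339] [0.64310141 0.23987302 0.33250669] [0.63465142 0.20051779 0.32912428]
{"slide": [[-0.004, -0.004, 0.315], [-0.004, -0.004, 0.315]], "turn": [[0.001, -0.001, 0.0], [0.001, -0.001, 0.0]], "jaw": [0.4, 0.4]}
```

View pics/w22.png

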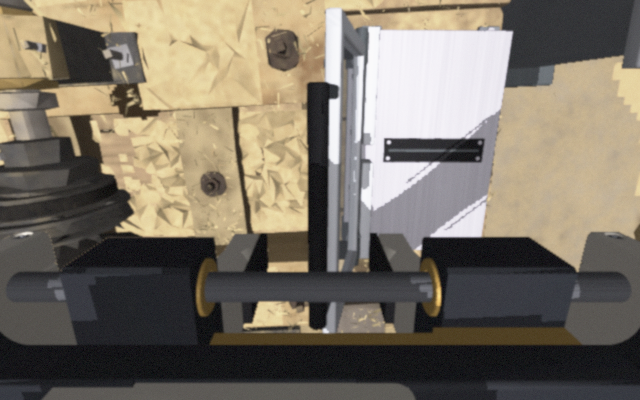

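apply_moves:
  slide:
    - [0,0,0.31]
    - [0,0,0.31]
    - [0,0,0]
    - [0,0,0]
    - [0,0,0]
    - [0,0,0]
    - [0,0,0]
    - [0,0,0]
  turn:
    - [0,0,0]
    - [0,0,0]
    - [0,0,0]
    - [0,0,0]
    - [0,0,0]
    - [0,0,0]
    - [0,0,0]
    - [0,0,0]
  jaw: [0.4,0.4,0.4,1,1,1,1,1]
  newtons: 25

```text
time_s: 29.85
tcp_pos: [0.6361, 0.2544, 0.3287]
eef_rot: [-180.0, 0.0, -92.9]
contact_force: [0.1, -0.4, -0.1]
gripper_width: 0.0181
```

```bash
python3 - <<'E'
from h import *
st()
p=r.get_state()['tcp_pos']; a=np.radians(-3); e=np.array([np.cos(a),np.sin(a)])
H=np.array([0.5850,0.2567]); z0=0.0995
R=np.hypot(p[0]-H[0],p[2]-z0); th0=np.arctan2(p[2]-z0,-(p[0]-H[0])); print(R,th0)
w=[]
for th in np.linspace(th0,0.02,14)[1:]:
    q=np.array(p[:2])+(R*np.cos(th0)-R*np.cos(th))*e
    w.append((q[0],q[1],z0+R*np.sin(th),-93))
plan(w,1,start=(*p,-93)); print(w[-1])
E
```

```text
t 29.85 [0.6361 0.2544 0.3287] [-1.7995e+02  4.0000e-02 -9.2890e+01] F [ 0.11 -0.39 -0.12] w 0.0181 j [ 38.1  19.4  10.2   0.  -80.8 -40.9]
0.2347877180697378 1.7901189675737386
{"slide": [[-0.0, 0.316, -0.048], [-0.0, 0.319, -0.005], [0.0, 0.317, 0.039], [-0.0, 0.309, 0.081], [-0.0, 0.295, 0.122], [0.0, 0.276, 0.161], [-0.0, 0.251, 0.197], [0.0, 0.222, 0.23]], "turn": [[0.0, 0.0, 0.0], [0.0, 0.0, 0.0], [0.0, 0.0, 0.0], [0.0, 0.0, 0.0], [0.0, 0.0, 0.0], [0.0, 0.0, 0.0], [0.0, 0.0, 0.0], [0.0, 0.0, 0.0]], "jaw": [1, 1, 1, 1, 1, 1, 1, 1]}
{"slide": [[-0.0, 0.189, 0.258], [-0.0, 0.152, 0.281], [0.0, 0.113, 0.299], [-0.0, 0.071, 0.311], [0.0, 0.028, 0.318]], "turn": [[0.0, 0.0, 0.0], [0.0, 0.0, 0.0], [0.0, 0.0, 0.0], [0.0, 0.0, 0.0], [0.0, 0.0, 0.0]], "jaw": [1, 1, 1, 1, 1]}
(np.float64(0.3506509486474289), np.float64(0.26933363361384594), np.float64(0.10419544131736495), -93)
```

apply_moves:
  slide:
    - [0,0,0]
    - [0,0,0]
  turn:
    - [0,0,0]
    - [0,0,0]
  jaw: [1,1]

```text
time_s: 30.05
tcp_pos: [0.6363, 0.2544, 0.3284]
eef_rot: [-179.9, 0.0, -92.9]
contact_force: [0.2, -0.1, 1.7]
gripper_width: 0.0132
```

```bash
python3 - <<'E'
from h import *
st()
p=r.get_state()['tcp_pos']; a=np.radians(-3); e=np.array([np.cos(a),np.sin(a)])
H=np.array([0.5850,0.2567]); R=0.23; th0=np.arccos(-(p[0]-H[0])/R); z0=p[2]-R*np.sin(th0); print(th0,z0)
w=[]
for th in np.linspace(th0,0.015,14)[1:]:
    q=np.array(p[:2])+(R*np.cos(th0)-R*np.cos(th))*e
    w.append((q[0],q[1],z0+R*np.sin(th),-93))
plan(w,1,start=(*p,-93)); print(w[7],w[-1])
E
```

```text
t 30.05 [0.6363 0.2544 0.3284] [-1.7995e+02  2.0000e-02 -9.2890e+01] F [ 0.23 -0.12  1.69] w 0.0132 j [ 38.1  19.4  10.2   0.  -80.8 -40.9]
1.7955373593178212 0.10418085685045561
{"slide": [[-0.0, 0.311, -0.049], [-0.0, 0.315, -0.006], [0.0, 0.313, 0.037], [-0.0, 0.305, 0.079], [-0.0, 0.291, 0.12], [0.0, 0.272, 0.159], [0.0, 0.248, 0.194], [-0.0, 0.219, 0.226]], "turn": [[0.0, 0.0, 0.0], [0.0, 0.0, 0.0], [0.0, 0.0, 0.0], [0.0, 0.0, 0.0], [0.0, 0.0, 0.0], [0.0, 0.0, 0.0], [0.0, 0.0, 0.0], [0.0, 0.0, 0.0]], "jaw": [1, 1, 1, 1, 1, 1, 1, 1]}
{"slide": [[-0.0, 0.186, 0.254], [0.0, 0.149, 0.277], [-0.0, 0.11, 0.295], [0.0, 0.069, 0.307], [-0.0, 0.026, 0.314]], "turn": [[0.0, 0.0, 0.0], [0.0, 0.0, 0.0], [0.0, 0.0, 0.0], [0.0, 0.0, 0.0], [0.0, 0.0, 0.0]], "jaw": [1, 1, 1, 1, 1]}
(np.float64(0.4093712993771246), np.float64(0.2662718288823133), np.float64(0.252319620709751), -93) (np.float64(0.3554112911764944), np.float64(0.2690997530822031), np.float64(0.10763072747691108), -93)
```

apply_moves:
  slide:
    - [0,0.31,-0.05]
    - [0,0.315,-0.005]
    - [0,0.315,0.035]
    - [0,0.305,0.08]
    - [0,0.29,0.12]
    - [0,0.27,0.16]
    - [0,0.25,0.195]
    - [0,0.22,0.225]
  turn:
    - [0,0,0]
    - [0,0,0]
    - [0,0,0]
    - [0,0,0]
    - [0,0,0]
    - [0,0,0]
    - [0,0,0]
    - [0,0,0]
  jaw: [1,1,1,1,1,1,1,1]

```text
time_s: 30.85
tcp_pos: [0.4082, 0.2667, 0.2523]
eef_rot: [-179.9, 0.2, -92.9]
contact_force: [7.1, 5.5, -7.3]
gripper_width: 0.0132
```

apply_moves:
  slide:
    - [0,0.185,0.255]
    - [0,0.15,0.275]
    - [0,0.11,0.295]
    - [0,0.07,0.305]
    - [0,0.03,0.3]
    - [0,0,0.03]
    - [0,0,0]
  turn:
    - [0,0,0]
    - [0,0,0]
    - [0,0,0]
    - [0,0,0]
    - [0,0,0]
    - [0,0,0]
    - [0,0,0]
  jaw: [1,1,1,1,1,1,1]

```text
time_s: 31.55
tcp_pos: [0.3549, 0.2689, 0.1056]
eef_rot: [-179.9, -0.0, -92.8]
contact_force: [5.1, -0.2, -1.9]
gripper_width: 0.0133
```

apply_moves:
  slide:
    - [0,0,0.015]
    - [0,0,0]
    - [0,0,0]
    - [0,0,0]
    - [0,0,-0.2]
    - [0,0,-0.4]
    - [0,0,-0.4]
    - [0,0,0]
  turn:
    - [0,0,0]
    - [0,0,0]
    - [0,0,0]
    - [0,0,0]
    - [0,0,0]
    - [0,0,0]
    - [0,0,0]
    - [0,0,0]
  jaw: [1,1,0.6,0.6,0.6,0.6,0.6,0.6]

```text
time_s: 32.35
tcp_pos: [0.3558, 0.2708, 0.2095]
eef_rot: [-179.7, 0.4, -92.8]
contact_force: [-0.2, 0.4, -0.5]
gripper_width: 0.0351
```

```bash
python3 - <<'E'
from h import *
st(); c=cap('wrist','w23');P=cloud(c);cap('side','s23')
m=(P[...,2]>0.09)&(P[...,2]<0.13)&(P[...,0]<0.372)&(P[...,0]>0.33); m[225:]=False
print(np.percentile(P[m],[5,50,95],axis=0))
plan([(0.43,0.1,0.22,-80),(0.495,-0.03,0.18,-60)],0.2)
E
```

```text
t 32.35 [0.3558 0.2708 0.2095] [-179.74    0.41  -92.83] F [-0.24  0.36 -0.52] w 0.0351 j [ 62.7  -0.4 -29.7   0.1 -60.2 -65.6]
[[0.34703963 0.1864548  0.10151677]
 [0.35449686 0.2279577  0.10500515]
 [0.36476032 0.28604824 0.10680768]]
{"slide": [[0.329, -0.169, -0.03], [0.337, -0.154, -0.03], [0.343, -0.138, -0.03], [0.349, -0.123, -0.03], [0.354, -0.107, -0.03], [0.348, -0.104, 0.1], [0.356, -0.073, 0.1], [0.361, -0.042, 0.1]], "turn": [[-0.0, 0.0, -0.03], [-0.0, 0.0, -0.03], [-0.0, 0.0, -0.03], [-0.0, 0.0, -0.03], [-0.0, 0.0, -0.03], [0.0, 0.0, -0.058], [0.0, 0.0, -0.058], [0.0, 0.0, -0.058]], "jaw": [0.2, 0.2, 0.2, 0.2, 0.2, 0.2, 0.2, 0.2]}
{"slide": [[0.363, -0.01, 0.1]], "turn": [[0.0, 0.0, -0.058]], "jaw": [0.2]}
```

View pics/s23.png

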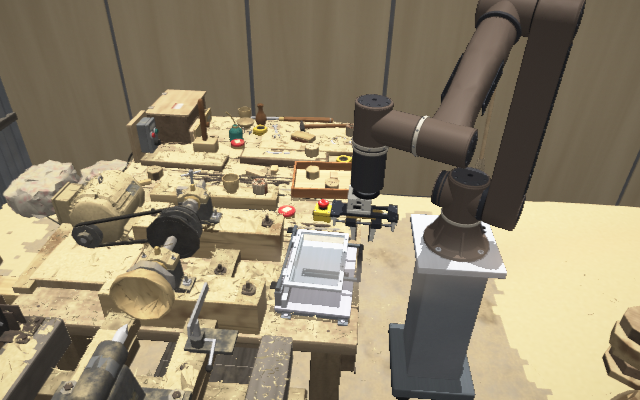

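apply_moves:
  slide:
    - [0.33,-0.17,-0.03]
    - [0.335,-0.155,-0.03]
    - [0.345,-0.14,-0.03]
    - [0.35,-0.12,-0.03]
    - [0.355,-0.105,-0.03]
    - [0.35,-0.105,0.1]
    - [0.355,-0.075,0.1]
    - [0.36,-0.04,0.1]
  turn:
    - [0,0,-0.03]
    - [0,0,-0.03]
    - [0,0,-0.03]
    - [0,0,-0.03]
    - [0,0,-0.03]
    - [0,0,-0.058]
    - [0,0,-0.058]
    - [0,0,-0.058]
  jaw: [0.2,0.2,0.2,0.2,0.2,0.2,0.2,0.2]

```text
time_s: 33.25
tcp_pos: [0.4786, 0.0004, 0.1878]
eef_rot: [179.9, 0.0, -64.9]
contact_force: [0.4, 1.0, 0.3]
gripper_width: 0.0698
```

apply_moves:
  slide:
    - [0.36,-0.01,0.1]
    - [0,0,0]
    - [0,0,0]
  turn:
    - [0,0,-0.058]
    - [0,0,0]
    - [0,0,0]
  jaw: [0.2,0.2,0.2]

```text
time_s: 33.55
tcp_pos: [0.4942, -0.0311, 0.1776]
eef_rot: [179.8, 0.1, -60.2]
contact_force: [0.6, 0.3, -0.9]
gripper_width: 0.07
```

```bash
python3 - <<'E'
from h import *
st(); c=cap('wrist','w24')
P=cloud(c)
h=cv2.cvtColor(c['pixels'],cv2.COLOR_BGR2HSV)
red=((h[...,0]<8)|(h[...,0]>172))&(h[...,1]>120)&(P[...,2]>0.055)&(P[...,2]<0.1)&(P[...,0]<0.56)
Q=P[red]; print('cap',len(Q),np.median(Q,0),cv2.minEnclosingCircle(Q[:,:2].astype(np.float32)))
plan([(0.4948,-0.0922,0.12,-70),(0.4948,-0.0922,0.068,-70)],0.2)
E
```

```text
t 33.55 [ 0.4942 -0.0311  0.1776] [ 1.7979e+02  7.0000e-02 -6.0240e+01] F [ 0.6   0.26 -0.92] w 0.07 j [ 19.2   6.7 -26.6  -0.  -56.9  10.6]
cap 1829 [ 0.49595704 -0.092413    0.07637184] ((0.49518460035324097, -0.09191418439149857), 0.019702330231666565)
{"slide": [[0.269, 0.151, 0.291], [0.281, 0.128, 0.291], [-0.0, -0.0, 0.26], [-0.0, -0.0, 0.26]], "turn": [[0.001, 0.0, 0.057], [0.001, 0.0, 0.057], [-0.0, -0.0, 0.0], [-0.0, -0.0, 0.0]], "jaw": [0.2, 0.2, 0.2, 0.2]}
```

View pics/w24.png

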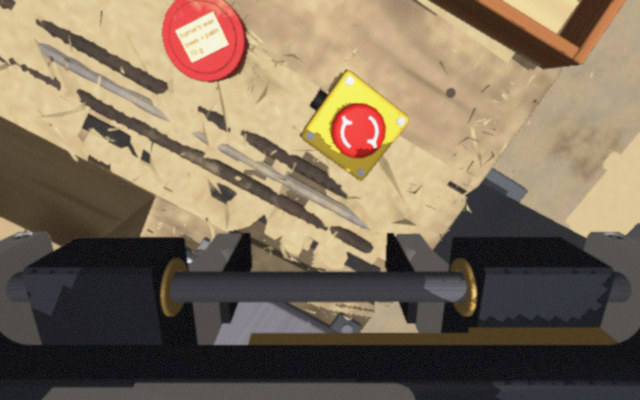

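Cap is still latched (top at 0.0764). I'll descend around it.

apply_moves:
  slide:
    - [0.27,0.15,0.29]
    - [0.285,0.125,0.29]
    - [0,0,0.26]
    - [0,0,0.25]
    - [0,0,0]
    - [0,0,0]
  turn:
    - [0,0,0.057]
    - [0,0,0.057]
    - [0,0,0]
    - [0,0,0]
    - [0,0,0]
    - [0,0,0]
  jaw: [0.2,0.2,0.2,0.2,0.2,0.2]

```text
time_s: 34.2
tcp_pos: [0.4964, -0.0914, 0.0709]
eef_rot: [180.0, -0.0, -69.8]
contact_force: [0.7, 0.2, 0.6]
gripper_width: 0.0701
```

```bash
python3 - <<'E'
from h import *
st(); c=cap('wrist','w25')
E
```

```text
t 34.2 [ 0.4964 -0.0914  0.0709] [ 1.7996e+02 -1.0000e-02 -6.9780e+01] F [0.65 0.2  0.6 ] w 0.0701 j [ 11.9  15.1 -32.9   0.  -42.    8.3]
```

View pics/w25.png

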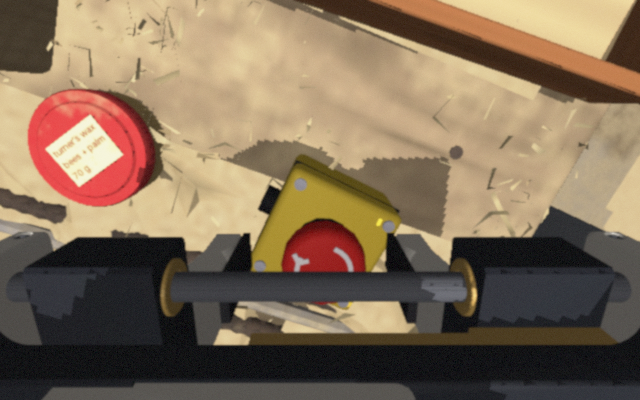

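apply_moves:
  slide:
    - [0,0,0.02]
    - [0,0,0]
    - [0,0,0]
    - [0,0,0]
    - [0,0,0]
    - [0,0,0]
  turn:
    - [0,0,0]
    - [0,0,0]
    - [0,0,0]
    - [0,0,0]
    - [0,0,0]
    - [0,0,0]
  jaw: [0.2,1,1,1,1,1]
  newtons: 15

```text
time_s: 34.85
tcp_pos: [0.4946, -0.0927, 0.0681]
eef_rot: [179.8, 0.0, -69.9]
contact_force: [-5.3, -1.6, 3.5]
gripper_width: 0.0403
```

apply_moves:
  slide:
    - [0,0,0]
    - [0,0,0]
    - [0,0,0]
    - [0,0,0]
    - [0,0,0]
    - [0,0,0]
    - [0,0,0]
  turn:
    - [0,0,0.09]
    - [0,0,0.09]
    - [0,0,0.09]
    - [0,0,0.09]
    - [0,0,0.09]
    - [0,0,0.09]
    - [0,0,0]
  jaw: [1,1,1,1,1,1,1]

```text
time_s: 35.55
tcp_pos: [0.4933, -0.0927, 0.0676]
eef_rot: [179.7, -0.2, -116.6]
contact_force: [-8.2, -0.3, 3.2]
gripper_width: 0.0408
```

apply_moves:
  slide:
    - [0,0,0]
    - [0,0,0]
    - [0,0,0]
    - [0,0,0]
    - [0,0,-0.2]
    - [0,0,-0.4]
    - [-0.3,0,-0.4]
    - [0,0,0]
  turn:
    - [0,0,0]
    - [0,0,0]
    - [0,0,0]
    - [0,0,0]
    - [0,0,0]
    - [0,0,0]
    - [0,0,0]
    - [0,0,0]
  jaw: [0.2,0.2,0.2,0.2,0.2,0.2,0.2,0.2]

```text
time_s: 36.35
tcp_pos: [0.5145, -0.0635, 0.1743]
eef_rot: [-179.5, 0.3, -116.1]
contact_force: [0.6, 0.3, -1.3]
gripper_width: 0.07
```

```bash
python3 - <<'E'
from h import *
st(); c=cap('wrist','w26')
P=cloud(c)
h=cv2.cvtColor(c['pixels'],cv2.COLOR_BGR2HSV)
red=((h[...,0]<8)|(h[...,0]>172))&(h[...,1]>120)&(P[...,2]>0.055)&(P[...,2]<0.11)&(P[...,0]<0.56)
Q=P[red]; print('cap',len(Q),np.median(Q,0),cv2.minEnclosingCircle(Q[:,:2].astype(np.float32)))
t=cap('top','t26'); print('tray'); pieces(t,zlo=0.03,zhi=0.07,xr=(0.4,0.62),yr=(-0.415,-0.225),minn=30)
E
```

```text
t 36.35 [ 0.5145 -0.0635  0.1743] [-179.47    0.32 -116.14] F [ 0.6   0.26 -1.28] w 0.07 j [ 14.8   8.7 -24.8   0.1 -55.9 -41. ]
cap 1907 [ 0.49422792 -0.0936098   0.08463434] ((0.49464091658592224, -0.09252835810184479), 0.019785268232226372)
tray
2 [395, 180, 20, 20, 322] zmax 0.0619 all [ 0.5607 -0.3685] [0.0576 0.0583] 6.0 | top [ 0.5596 -0.3691] [0.0552 0.0582] 8.1
8 [363, 208, 21, 20, 349] zmax 0.0606 all [ 0.4714 -0.272 ] [0.0574 0.0607] 0.8 | top [ 0.4716 -0.272 ] [0.0554 0.0606] 1.4
11 [389, 215, 26, 11, 224] zmax 0.0474 all [ 0.4679 -0.3622] [0.0318 0.0784] 3.1 | top [ 0.4668 -0.3522] [0.0312 0.056 ] 2.1
```

View pics/w26.png

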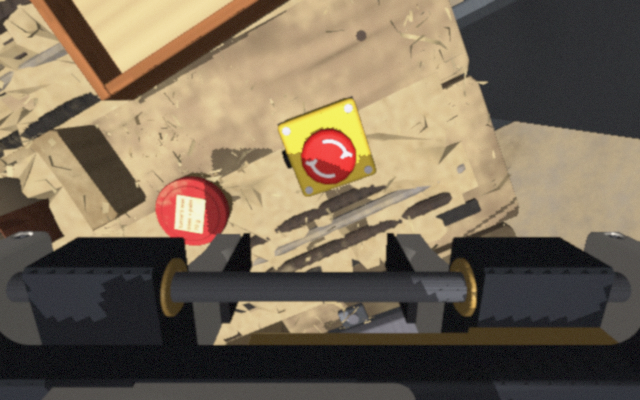

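View pics/t26.png

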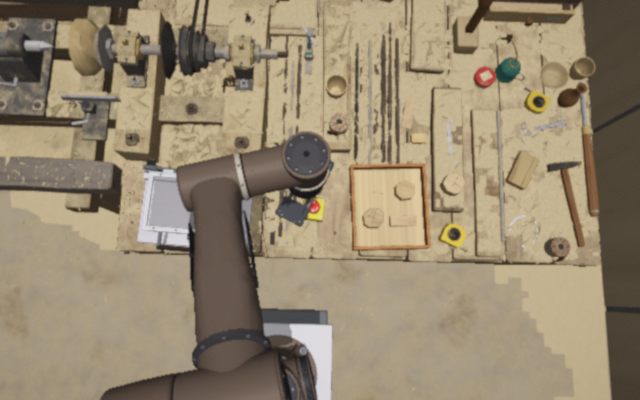

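apply_moves:
  slide:
    - [0,0,-0.3]
    - [0,0,0]
    - [0,0,0]
    - [0,0,0]
    - [0,0,0]
    - [0,0,0]
  turn:
    - [0,0,0]
    - [0,0,0]
    - [0,0,0]
    - [0,0,0]
    - [0,0,0]
    - [0,0,0]
  jaw: [0.2,0.2,0.2,0.2,0.2,0.2]

```text
time_s: 37.05
tcp_pos: [0.5093, -0.0654, 0.1976]
eef_rot: [179.9, -0.1, -116.3]
contact_force: [-0.4, -0.5, 0.4]
gripper_width: 0.0697
```

```bash
python3 - <<'E'
from h import *
c=cap('side','s27');P=cloud(c)
m=(P[...,0]>0.34)&(P[...,0]<0.37)&(P[...,1]>0.19)&(P[...,1]<0.35)&(P[...,2]>0.06)&(P[...,2]<0.2)
print(m.sum(),np.percentile(P[m][:,2],[5,50,95])); c=cap('wrist','w27');P=cloud(c)
h=cv2.cvtColor(c['pixels'],cv2.COLOR_BGR2HSV)
red=((h[...,0]<8)|(h[...,0]>172))&(h[...,1]>120)&(P[...,2]>0.055)&(P[...,2]<0.11)&(P[...,0]<0.56)
print('cap z',np.median(P[red][:,2])); st()
print(r.close_job())
E
```

```text
166 [0.09904609 0.10468207 0.10884891]
cap z 0.0846309595055398
t 37.15 [ 0.5095 -0.0654  0.1979] [ 1.7996e+02 -3.0000e-02 -1.1627e+02] F [-0.43 -0.32 -0.1 ] w 0.0702 j [ 14.6   7.3 -23.   -0.  -59.8 -40.9]
the job is handed in; nothing more can be done
None
```

I did all the steps in order and handed the job in at about 37 s. `close_job()` gives no verdict, so the result below rests on my own measurements.

- **Button latched:** I pressed the button until it stayed down. Its top measured 76.4 mm, against 84.7 mm before, a drop of about 8.3 mm.
- **Guard open:** I swung the guard over by its bar, and it stayed open by itself after I let go.
- **Pieces:** Three pieces were on the bed, two blocks and one wedge. The wedge had been knocked about 25 mm aside partway through, so I measured it again before gripping it.
- **Guard shut and button released:** I swung the guard shut by its bar, then turned the button clockwise about 0.8 rad. It popped back up.

**Last checks:**
- **Button:** the top read 84.6 mm, the same as at the start, so it is up.
- **Guard:** the bar read about 105 mm high, so the guard is shut.
- **Tray:** all three pieces lie well inside the walls. Their tops measured about 61–62 mm for the blocks and 47 mm for the wedge, which fits lying flat on the tray floor.
- **Bystanders and arm:** the tape measure and tin looked unmoved in the pictures. The arm was clear and still, with no contact force.

Two readings needed correcting along the way. The first grip on the bar was a few millimetres off and showed up to about 37 N sideways on the wrist, until I re-centred it. The first block grip started about 6 mm too high, so I lowered it before closing.

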